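# Clear the drilling bed and set up the next lock section

## Robot

A 6-joint arm with a two-finger parallel gripper is mounted at the origin on the work surface. World frame = base frame: x ahead of the robot, y to its left, z up, the work surface at z = 0. Lengths are in m, angles in rad, forces in N, time in s.
With the tool pointing down it reaches from about 0.25 to 0.775 m from the base axis. Payload 4 kg.
Tool frame: the origin (TCP) lies on the centre line of the jaws, within the pads' length; the fingertips stand 17 mm ahead of it and the grasp point (between the pads) lies 2 mm behind it; z points along the fingers, y is the line along which they close (so a half turn about z gives the same grasp; the last joint's range is limited). The gripper opens to 94 mm and grips with 3 to 60 N. Pads are 16 mm wide; open, the fingers measure 119 mm over their backs; the gripper's body (75 mm by 177 mm) begins 78 mm behind the grasp point.
Start: joints at [-1.333, 0.087, 1.371, -0, 1.684, -0.103], TCP at [0.184, -0.518, 0.223] pointing down, gripper open.
Joint ranges: [-3.1, 3.1], [-0.76, 2.03], [0.27, 2.55], [-1.08, 4.22], [0.17, 2.65], [-2.57, 2.57]. Speed limits (rad/s): [2.79, 2.79, 3.14, 3.14, 3.14, 3.14].

## Interface

Orientations are given as [roll, pitch, yaw] about the fixed x, y, z axes, in that order (R = Rz(yaw) Ry(pitch) Rx(roll)).
In Python, from bench import robot gives the robot as it stands.
- The arm moves only by the tool servo_tool, never from a script. Its argument "plan" is a list of rows, each a list of 7 numbers: the shift along the tool's x, y, z normalised to -1 to 1, where 1 is 0.1 m, then the turn, a rotation vector about the tool's x, y, z normalised to -1 to 1, where 1 is pi/2 rad, then the finger opening in mm, from 0 to 94. In form: [[x, y, z, ax, ay, az, gripper], ...]. A call has 1 to 12 rows; each row is the pose to reach, as a shift and turn from the pose commanded when the call began, along the tool's axes at that moment; what a row does not reach only later rows make up. A row lasts 1/12 s, in which the tool goes at most 41.7 mm and 7.16 degrees, less where a joint would pass 70% of its speed; a pose out of reach is approached as far as the arm can. A call with a number of a shift or a turn outside -1 to 1 is refused whole. A call with a gripper value outside its range is refused whole. The fingers move at their own pace and stop on an object; the grip force is fixed at half the most. Time passes only in rows, so rows that repeat a pose let the fingers close. It gives the time, the measured TCP pose, the force, the opening and the grip force at its end, in the units of the state.
- robot.get_obs(): the state, without advancing time (a new reading comes with each control period).
- robot.snapshot(name): name is "scene" or "top" or "wrist"; returns the picture (420x560x3 uint8, red, green, blue); there is no depth.
- robot.camera_params(name): a dict with "camera_matrix" (3x3 intrinsics, pixels), "distortion" ([k1, k2, p1, p2, k3] as OpenCV has them; the pictures are not rectified), "rvec" (rotation vector, rad) and "tvec" (3), from world to camera coordinates, as OpenCV has them; the wrist camera has in their place "tool_from_camera" (4x4, takes a point from camera to tool coordinates, whose origin is the TCP and whose axes are the flange's). Camera axes: x right, y down, z forward; pixel columns grow to the right and rows downward; lengths in m; the calibration is good to about 2 mm. A picture is of the moment at which its call begins: read the wrist's pose just before it. camera_params takes no time and is no camera call.
- robot.close_job(): hands the job in; it is judged then, once.
Trained networks look in the newest picture that a camera, given by its name, has taken for a name from the list of things; names that differ only in an ending like _2 or _b are one class to them, and where a whole thing is asked for, a point or a joint stands for the part that bears it (a point fixed in the world has none). Each returns a list of dicts, best first, with "conf" (0 to 1); they miss things now and then, are a little off and sometimes report something else, mostly with a low value. They report only what shows in the picture. A call takes as long as a camera call. They do not tell look-alikes from the thing itself.
- robot.find_in(thing, camera): "extent" ([centre column, centre row, width, height] in pixels, round what is visible of it).
The state is a dict: "time": time; "joint_positions": joint angles; "qvel": joint speeds; "joint_torque": joint torques, N m; "tool_pos": TCP position; "ee_rot": TCP orientation; "wrist_force": force on the tool from outside, world axes, zero at the start; "wrist_torque": the same for the moment, N m; "width": finger opening in m; "finger_force": force on a finger pad.
Only numpy, scipy, OpenCV 4.12 (cv2) and the standard library are available. Lean on these libraries where they do the work, as an engineer would, in place of code of your own. Each camera call takes 0.05 s, during which the arm holds its last target. There are 200 camera calls.

## Task

Set up the drilling bed for the next trainee: with the scraper block held in the gripper, sweep all the hole-saw plugs off the bed into its catch tray, then put the scraper back standing on its rubber mat. Lift the upper sections off the stack so that you can take out the longest one, with the lock in its edge, lay it flat on the bed between the battens and push it up against the end stop; then restack the others squarely on the bottom section in the order they had, the same way up. Any plug that ends up elsewhere belongs in the tray too; leave the tools lying around as they are.

Things in the scene. Friction and masses are not known exactly. Their poses are not given: they have to be found in the camera images.
- bed: drilling bed with its catch tray, one fixed unit 130 mm wide in x, 440 mm long in y; origin on the bench under its middle. Plywood work surface 65 mm above the bench, from y = -205 mm (steel end stop) to the open end at y = +85 mm; beyond, to y = 220 mm, hangs the catch tray. Battens 15 mm wide, 10 mm high, on both long sides leave 100 mm between them
- bed_top (a point): point on the bed's work surface, midway between the battens, 145 mm from the face of the end stop (which is at -y) and 145 mm from the open end (at +y); axes as the bed's. The end stop is a steel bar across the bed, 15 mm thick, 18 mm higher than the surface, its face square to y
- tray (a point): centre of the inner floor of the catch tray, 4 mm above the bench. The tray is open at the top, inside 122 mm in the bed's x and 132 mm in its y, walls 45 mm high (20 mm lower than the bed's surface)
- lock_section: door-leaf section: a flat block of plywood with grey laminate faces, 200 mm long (the longest), 60 mm wide along its y, 38 mm thick; origin at the centre of its underside, x along its length; about 274 g. The only one with a steel lock front let into a long edge; undrilled. Starts second from the bottom of the stack, its ends standing out from under the others
- base_section: door-leaf section: a flat block of plywood with grey laminate faces, 170 mm long, 60 mm wide along its y, 38 mm thick; origin at the centre of its underside, x along its length; about 233 g. Drilled; the bottom of the stack, on the bench
- drilled_section: door-leaf section: a flat block of plywood with grey laminate faces, 170 mm long, 60 mm wide along its y, 38 mm thick; origin at the centre of its underside, x along its length; about 233 g. Drilled (dark saw holes in its face); starts lying on the lock section
- short_section: door-leaf section: a flat block of plywood with grey laminate faces, 140 mm long (the shortest), 60 mm wide along its y, 38 mm thick; origin at the centre of its underside, x along its length; about 192 g. Drilled; when present it starts lying on the drilled section, as the top of the stack; absent in some starts
- scraper: scraper block: a foot 90 mm long in its x, 40 mm deep in its y and 20 mm high, with a rubber sole, and on it an upright wooden grip 76 mm long in x, 22 mm thick in y, whose top is 70 mm above the sole; origin at the centre of the sole; 160 g. It sweeps along its y. Starts on the rubber mat
- mat: rubber tool mat on the bench, fixed, 120 mm in x, 160 mm in y, 3 mm thick; origin at the centre of its underside
- plug1: plywood hole-saw plug: a disc 36 mm across and 18 mm thick, 14 g, lying on the bed between the battens at the start; origin at its centre. Two to five of the five are present
- plug2: plywood hole-saw plug: a disc 36 mm across and 18 mm thick, 14 g, lying on the bed between the battens at the start; origin at its centre. Two to five of the five are present
- plug3: plywood hole-saw plug: a disc 36 mm across and 18 mm thick, 14 g, lying on the bed between the battens at the start; origin at its centre. Two to five of the five are present
- plug4: plywood hole-saw plug: a disc 36 mm across and 18 mm thick, 14 g, lying on the bed between the battens at the start; origin at its centre. Two to five of the five are present
- plug5: plywood hole-saw plug: a disc 36 mm across and 18 mm thick, 14 g, lying on the bed between the battens at the start; origin at its centre. Two to five of the five are present
- spray_can: bystander, loose on the bench: aerosol can, 58 mm across, 150 mm tall; origin at the centre of its underside. Leave it where it is
- pliers: bystander, loose on the bench: long red-handled pliers lying flat, 210 mm long, 17 mm high; origin at the centre of its underside. Leave it where it is
- wrench: bystander, loose on the bench: double-ended ring wrench lying flat, 200 mm long along its x, 12 mm high; origin at the centre of its underside. Leave it where it is
- cylinder_a: bystander, loose on the bench: steel profile lock cylinder lying on its side, 62 mm long along its x, 18 mm high; origin at the centre of its underside. Leave it where it is
- cylinder_b: bystander, loose on the bench: steel profile lock cylinder lying on its side, 62 mm long along its x, 18 mm high; origin at the centre of its underside. Leave it where it is
- puller: bystander, loose on the bench: upright turned-steel lock puller, 54 mm across, 95 mm tall; origin at the centre of its underside. Leave it where it is
Not all that is in view belongs to the job. What is shaped like the lock_section but turquoise is not meant.

How it is judged:
By the outcome, as a careful person would: the job done as asked, in the order asked, and still so for the second after the job is handed in, with the robot touching nothing.
Of plug1, plug2, plug3, plug4, plug5, short_section only 3 to 5 are there at a start; the rules pass over those that are not, and their reading is None.
At some moment in a run one of scraper, plug1, plug2, plug3, plug4, plug5 may be knocked a few centimetres aside while the robot is not near it.
It also fails if it takes over 200 s, if anything falls off the work surface, if the arm or the gripper's body presses on something with over 40 N, if the wrist force passes 120 N, or if a joint passes its speed limit or range.

## Working session

There is one attempt and no reset: what is moved stays moved. The work goes in short steps, Python scripts to look and compute and a tool call to move; the robot and the scene stay as the last step left them, time stands still between calls to the robot, and variables do not carry over. Pictures are saved under pics/ and viewed, at most 16 in all, crops included, and the job is handed in when it is done.

Besides the shell and the picture viewer there is one more tool, called after ">>>" by a JSON object that holds its "name" and its "arguments". servo_tool: Moves the arm, as the interface text tells. Scaled input: -1 to 1 covers 0.1 m each way for a shift and pi/2 rad each way for a turn. Its arguments: {"type":"object","properties":{"plan":{"type":"array","items":{"type":"array","items":{"type":"number"}}}},"required":["plan"]}

```bash
mkdir -p pics; ls
cat > h.py <<'E'
import numpy as np, cv2
from bench import robot
from scipy.spatial.transform import Rotation as R
def snap(n,f):
    im=robot.snapshot(n); cv2.imwrite('pics/'+f,im[:,:,::-1]); return im
def cam(n,obs=None):
    p=robot.camera_params(n); K=np.array(p['camera_matrix']); D=np.array(p['distortion'])
    if 'rvec' in p:
        Rm=cv2.Rodrigues(np.array(p['rvec']))[0]; t=np.array(p['tvec']).ravel()
    else:
        o=obs or robot.get_obs(); T=np.eye(4); T[:3,:3]=R.from_euler('xyz',o['ee_rot']).as_matrix(); T[:3,3]=o['tool_pos']
        C=np.linalg.inv(T@np.array(p['tool_from_camera'])); Rm=C[:3,:3]; t=C[:3,3]
    return K,D,Rm,t
def p2w(n,uv,z,c=None):
    K,D,Rm,t=c or cam(n)
    u=cv2.undistortPoints(np.array(uv,float).reshape(-1,1,2),K,D).reshape(-1,2)
    d=np.c_[u,np.ones(len(u))]@Rm; o=-Rm.T@t
    return o+d*((np.asarray(z)-o[2])/d[:,2])[:,None]
def w2p(n,P,c=None):
    K,D,Rm,t=c or cam(n)
    return cv2.projectPoints(np.array(P,float).reshape(-1,1,3),cv2.Rodrigues(Rm)[0],t,K,D)[0].reshape(-1,2)
E
python3 - <<'E'
from h import *
o=robot.get_obs(); print({k:np.round(v,3) for k,v in o.items()})
for n in ['scene','top','wrist']:
    snap(n,n+'0.png')
    K,D,Rm,t=cam(n); print(n,-Rm.T@t, Rm[2],K[0,0])
for t in ['bed','lock_section','base_section','drilled_section','short_section','scraper','mat','plug1','spray_can','pliers','wrench','cylinder_a','puller']:
    print(t,[(np.round(d['extent']),round(d['conf'],2)) for d in robot.find_in(t,'top')][:6])
E
```

```text
pics
{'time': np.float64(0.0), 'joint_positions': array([-1.333,  0.088,  1.372, -0.   ,  1.684, -0.103]), 'qvel': array([ 0.001,  0.   , -0.002,  0.002,  0.003,  0.001]), 'joint_torque': array([ 0.0000e+00, -3.4018e+01, -3.0243e+01,  7.2000e-02,  3.3000e-02,
       -0.0000e+00]), 'tool_pos': array([ 0.184, -0.518,  0.221]), 'ee_rot': array([-3.139, -0.   ,  0.341]), 'wrist_force': array([-0.121, -0.262,  0.492]), 'wrist_torque': array([ 0.058,  0.05 , -0.052]), 'finger_force': np.float64(0.0), 'width': np.float64(0.094)}
scene [1.05758375 0.9945309  0.77641428] [-0.40169195 -0.74466276 -0.53302997] 448.3103056904693
top [0.30802661 0.02611125 1.25847437] [ 0.1994004  -0.00509477 -0.97990485] 536.3427869038314
wrist [ 0.26492824 -0.48957909  0.38395519] [-0.27298242 -0.09410597 -0.95740517] 355.7039056176658
bed [(array([380., 240., 197.,  64.]), 0.85), (array([412., 247.,  16.,  13.]), 0.46), (array([209., 159.,  21.,  27.]), 0.28)]
lock_section [(array([119., 312.,  44.,  88.]), 0.95), (array([186., 237.,  32.,  94.]), 0.87), (array([387., 245.,  21.,  17.]), 0.37)]
base_section [(
[... 175 characters left out ...]
8.,  43.]), 0.26)]
scraper [(array([286., 162.,  33.,  45.]), 0.56), (array([384., 240., 197.,  64.]), 0.33)]
mat [(array([278., 163.,  65.,  45.]), 0.61)]
plug1 [(array([383., 229.,  16.,  13.]), 0.55), (array([414., 247.,  17.,  17.]), 0.54), (array([414., 227.,  17.,  16.]), 0.54)]
spray_can [(array([168., 122.,  33.,  42.]), 0.78), (array([381., 241., 195.,  64.]), 0.69)]
pliers [(array([402., 147.,  84.,  33.]), 0.89)]
wrench [(array([380., 316.,  86.,  27.]), 0.75), (array([287., 161.,  31.,  45.]), 0.2)]
cylinder_a [(array([208., 159.,  18.,  26.]), 0.87), (array([194., 313.,  26.,  32.]), 0.58), (array([385., 227.,  14.,  17.]), 0.32)]
puller [(array([372., 169.,  24.,  27.]), 0.62)]
```

Run:
```python
import cv2
im=cv2.imread('pics/top0.png'); c=im[100:380,60:500]; cv2.imwrite('pics/topc.png',cv2.resize(c,(800,509),interpolation=cv2.INTER_CUBIC))
```

```text
(no output)
```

View pics/topc.png

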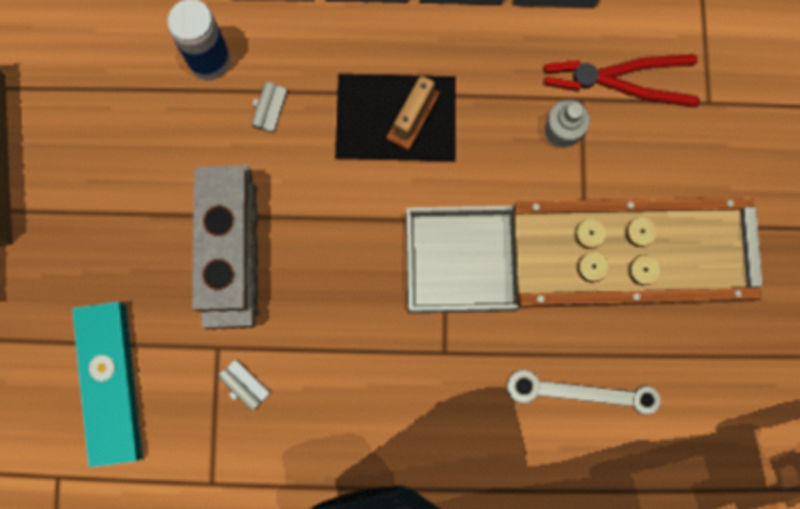

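View pics/scene0.png

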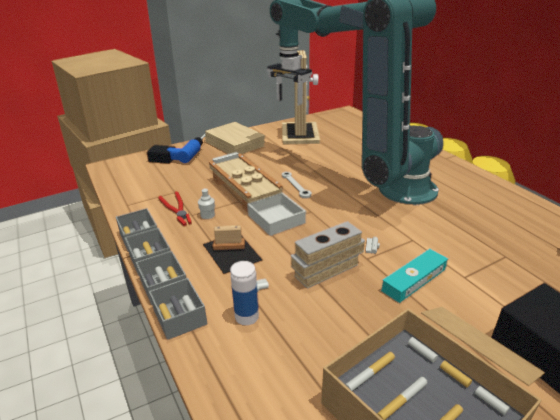

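The top view shows four plugs on the bed (crop px 590,233 / 642,231 / 593,267 / 645,269). The catch tray is at the left, which is +y, and the end stop at the right. The stack is at (225,245) with no short section: drilled on lock on base. The scraper is tilted on the mat at (413,110), and the turquoise block is a decoy.

Run:
```python
from h import *
f=lambda u,v:(60+u/1.818,100+v/1.818)
def g(name,pts,z):
    w=p2w('top',[f(*p) for p in pts],z); print(name,np.round(w,3).tolist())
g('bedtop inner: stop far/near, open far/near',[(743,208),(750,288),(515,211),(518,295)],0.07)
g('tray rim corners',[(407,208),(410,311),(515,208),(519,307)],.045)
g('plugs',[(591,232),(642,231),(594,266),(645,269)],.083)
g('drilled top corners',[(195,169),(249,167),(193,311),(246,311)],.114)
g('lock lower-left corners top',[(202,326),(253,326)],.076)
g('grip top ends',[(425,80),(401,135)],.073)
g('foot',[(437,92),(412,148),(388,140)],.023)
g('mat',[(338,74),(455,76),(455,160),(335,158)],.003)
g('puller,can,cyl,wrench ends',[(568,140),(208,72),(270,107),(245,385),(523,386),(648,400)],.0)
g('turq',[(73,308),(122,303),(138,460),(90,466)],.038)
g('pliers',[(545,70),(695,58),(697,102)],.01)
```

```text
bedtop inner: stop far/near, open far/near [[0.561, -0.428, 0.07], [0.459, -0.432, 0.07], [0.551, -0.134, 0.07], [0.445, -0.137, 0.07]]
tray rim corners [[0.556, 0.0, 0.045], [0.426, -0.006, 0.045], [0.56, -0.137, 0.045], [0.433, -0.142, 0.045]]
plugs [[0.524, -0.227, 0.083], [0.526, -0.291, 0.083], [0.481, -0.23, 0.083], [0.479, -0.293, 0.083]]
drilled top corners [[0.585, 0.26, 0.114], [0.589, 0.194, 0.114], [0.412, 0.252, 0.114], [0.414, 0.189, 0.114]]
lock lower-left corners top [[0.398, 0.247, 0.076], [0.4, 0.185, 0.076]]
grip top ends [[0.718, -0.019, 0.073], [0.644, 0.01, 0.073]]
foot [[0.719, -0.037, 0.023], [0.641, -0.005, 0.023], [0.651, 0.026, 0.023]]
mat [[0.748, 0.096, 0.003], [0.749, -0.062, 0.003], [0.632, -0.063, 0.003], [0.631, 0.096, 0.003]]
puller,can,cyl,wrench ends [[0.664, -0.216, 0.0], [0.749, 0.274, 0.0], [0.7, 0.187, 0.0], [0.33, 0.202, 0.0], [0.336, -0.154, 0.0], [0.32, -0.316, 0.0]]
turq [[0.418, 0.422, 0.038], [0.427, 0.358, 0.038], [0.232, 0.326, 0.038], [0.222, 0.387, 0.038]]
pliers [[0.759, -0.184, 0.01], [0.784, -0.394, 0.01], [0.72, -0.394, 0.01]]
```

Add to h.py:
```python
def go(x,y,z,yaw):
    """print shift/turn (normalised) from the present tool pose to a world pose, tool down"""
    o=robot.get_obs(); R0=R.from_euler('xyz',o['ee_rot']); R1=R.from_euler('xyz',[np.pi,0,yaw])
    d=R0.inv().apply(np.array([x,y,z])-o['tool_pos'])/.1; r=(R0.inv()*R1).as_rotvec()/(np.pi/2)
    print('t',round(float(o['time']),2),'pos',np.round(o['tool_pos'],4),'rpy',np.round(o['ee_rot'],3),'shift',np.round(d,3),'turn',np.round(r,3))
```

```text
(no output)
```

>>> {"name": "servo_tool", "arguments": {"plan": [[1, -0.5, 0, 0, 0, 0, 94], [1, -0.5, 0, 0, 0, 0, 94], [1, -0.5, 0, 0, 0, 0, 94]]}}

```text
time: 1.05
tool_pos: [0.2627, -0.4361, 0.2225]
ee_rot: [-3.141, -0.001, 0.341]
wrist_force: [0.7, 0.2, -0.2]
width: 0.0937
finger_force: 0.0
```

>>> {"name": "servo_tool", "arguments": {"plan": [[1, -0.5, 0, 0, 0, 0, 94], [1, -0.5, 0, 0, 0, 0, 94], [1, -0.5, 0, 0, 0, 0, 94]]}}

```text
time: 1.3
tool_pos: [0.3407, -0.3548, 0.2228]
ee_rot: [3.141, -0.001, 0.342]
wrist_force: [-0.8, -0.7, 0.5]
width: 0.0941
finger_force: 0.0
```

>>> {"name": "servo_tool", "arguments": {"plan": [[1, -0.5, 0, 0, 0, 0, 94], [1, -0.5, 0, 0, 0, 0, 94], [1, -0.5, 0, 0, 0, 0, 94]]}}

```text
time: 1.55
tool_pos: [0.4182, -0.2741, 0.2228]
ee_rot: [-3.142, -0.001, 0.343]
wrist_force: [1.3, -0.4, 0.7]
width: 0.0944
finger_force: 0.0
```

>>> {"name": "servo_tool", "arguments": {"plan": [[1, -0.5, 0, 0, 0, 0, 94], [1, -0.5, 0, 0, 0, 0, 94], [1, -0.5, 0, 0, 0, 0, 94]]}}

```text
time: 1.8
tool_pos: [0.4958, -0.1934, 0.2226]
ee_rot: [-3.141, -0.001, 0.343]
wrist_force: [-0.6, -0.5, -0.0]
width: 0.0937
finger_force: 0.0
```

>>> {"name": "servo_tool", "arguments": {"plan": [[1, -0.5, 0, 0, 0, 0, 94], [1, -0.5, 0, 0, 0, 0, 94], [1, -0.5, 0, 0, 0, 0, 94]]}}

```text
time: 2.05
tool_pos: [0.5733, -0.1128, 0.2223]
ee_rot: [-3.141, -0.001, 0.343]
wrist_force: [0.1, -0.8, 0.2]
width: 0.0939
finger_force: 0.0
```

>>> {"name": "servo_tool", "arguments": {"plan": [[0.6, -0.5, 0, 0, 0, 0.46, 94], [0.6, -0.5, 0, 0, 0, 0.46, 94], [0.6, -0.5, 0, 0, 0, 0.46, 94], [0.6, -0.5, 0, 0, 0, 0.46, 94], [0.6, -0.5, 0, 0, 0, 0.46, 94], [0.6, -0.5, 0, 0, 0, 0.46, 94], [0.6, -0.5, 0, 0, 0, 0.46, 94], [0.6, -0.5, 0, 0, 0, 0.46, 94]]}}

```text
time: 2.72
tool_pos: [0.6114, -0.0484, 0.2224]
ee_rot: [3.142, 0.0, -0.379]
wrist_force: [-0.7, 0.2, 0.3]
width: 0.0941
finger_force: 0.0
```

Run:
```python
from h import *
o=robot.get_obs(); snap('wrist','w1.png')
for t in ['scraper','mat']:
    print(t,[(np.round(d['extent']),round(d['conf'],2)) for d in robot.find_in(t,'wrist')][:4])
go(.681,-.005,.222,-.384)
```

```text
scraper [(array([214., 133.,  45.,  99.]), 0.56), (array([556., 234.,   8.,  32.]), 0.39), (array([379.,   5.,  38.,  10.]), 0.35)]
mat [(array([194., 130., 181., 165.]), 0.77)]
t 2.87 pos [ 0.6113 -0.0486  0.2225] rpy [ 3.142 -0.    -0.38 ] shift [ 0.485 -0.663  0.005] turn [ 0.    -0.     0.002]
```

View pics/w1.png

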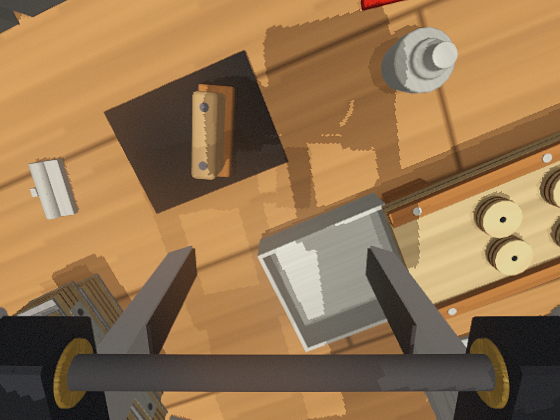

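The grip's rivets are at px (204,107) and (203,166) on the mat, and the grip is nearly upright in the image, so the yaw is right.

Run:
```python
from h import *
w=p2w('wrist',[(204,107),(203,166)],.073); d=w[0]-w[1]; c=w.mean(0); print(w,c)
# foot lower right edge line
q=p2w('wrist',[(235,90),(231,177)],.023); print(q, np.degrees(np.arctan2(d[1],d[0])), np.degrees(np.arctan2(*(q[0]-q[1])[1::-1])))
yaw=np.arctan2(d[1],d[0]); go(c[0],c[1],.222,yaw)
```

```text
[[ 0.71089334 -0.01725124  0.073     ]
 [ 0.66565017  0.00512031  0.073     ]] [ 0.68827176 -0.00606546  0.073     ]
[[ 0.7172207  -0.04189353  0.023     ]
 [ 0.64034119 -0.00330677  0.023     ]] -26.31117495246571 -26.652625805137372
t 2.87 pos [ 0.6113 -0.0486  0.2225] rpy [ 3.142 -0.    -0.38 ] shift [ 0.557 -0.68   0.005] turn [ 0.   -0.    0.05]
```

>>> {"name": "servo_tool", "arguments": {"plan": [[0.54, -0.675, 0, 0, 0, 0.036, 94], [0.54, -0.675, 0, 0, 0, 0.036, 94], [0.54, -0.675, 0.4, 0, 0, 0.036, 94], [0.54, -0.675, 0.76, 0, 0, 0.036, 94], [0.54, -0.675, 0.76, 0, 0, 0.036, 94]]}}

```text
time: 3.28
tool_pos: [0.6817, -0.005, 0.1351]
ee_rot: [3.135, 0.018, -0.437]
wrist_force: [-0.7, 0.1, -2.6]
width: 0.0938
finger_force: 0.0
```

>>> {"name": "servo_tool", "arguments": {"plan": [[0, 0, 0.35, 0, 0, 0, 94], [0, 0, 0.7, 0, 0, 0, 94], [0, 0, 1, 0, 0, 0, 94], [0, 0, 1, 0, 0, 0, 94]]}}

```text
time: 3.62
tool_pos: [0.6821, -0.006, 0.04]
ee_rot: [3.137, 0.012, -0.438]
wrist_force: [-0.5, -0.8, -1.7]
width: 0.0941
finger_force: 0.0
```

>>> {"name": "servo_tool", "arguments": {"plan": [[0, 0, 0, 0, 0, 0, 0], [0, 0, 0, 0, 0, 0, 0], [0, 0, 0, 0, 0, 0, 0], [0, 0, 0, 0, 0, 0, 0], [0, 0, 0, 0, 0, 0, 0], [0, 0, 0, 0, 0, 0, 0], [0, 0, 0, 0, 0, 0, 0], [0, 0, 0, 0, 0, 0, 0]]}}

```text
time: 4.28
tool_pos: [0.6867, -0.0059, 0.0468]
ee_rot: [-3.142, -0.0, -0.438]
wrist_force: [-0.6, 0.6, -0.1]
width: 0.0441
finger_force: 0.0
```

>>> {"name": "servo_tool", "arguments": {"plan": [[0, 0, 0, 0, 0, 0, 0], [0, 0, 0, 0, 0, 0, 0], [0, 0, 0, 0, 0, 0, 0], [0, 0, 0, 0, 0, 0, 0], [0, 0, 0, 0, 0, 0, 0], [0, 0, 0, 0, 0, 0, 0], [0, 0, 0, 0, 0, 0, 0]]}}

```text
time: 4.87
tool_pos: [0.6865, -0.006, 0.0463]
ee_rot: [3.141, 0.0, -0.438]
wrist_force: [0.7, 0.3, -1.1]
width: 0.0223
finger_force: 29.8
```

>>> {"name": "servo_tool", "arguments": {"plan": [[0, 0, -0.2, 0, 0, 0, 0], [0, 0, -0.5, 0, 0, 0, 0], [0, 0, -0.8, 0, 0, 0, 0], [0, 0, -1, 0, 0, 0, 0], [0, 0, -1, 0, 0, 0, 0], [0, 0, -1, 0, 0, 0, 0]]}}

```text
time: 5.37
tool_pos: [0.6873, -0.006, 0.1477]
ee_rot: [-3.141, -0.003, -0.438]
wrist_force: [-0.1, 0.4, -2.9]
width: 0.0218
finger_force: 29.8
```

Run:
```python
from h import *
go(.5065,-.375,.18,.04)
snap('wrist','w2.png'); K=p2w
```

```text
t 5.37 pos [ 0.6873 -0.006   0.1477] rpy [-3.141e+00 -3.000e-03 -4.380e-01] shift [-0.07   4.108 -0.327] turn [-0.    -0.002 -0.304]
```

View pics/w2.png

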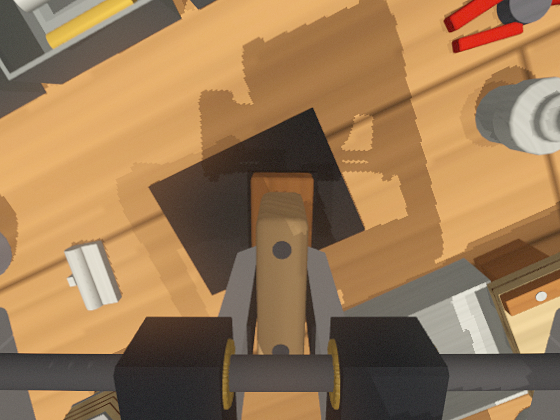

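The scraper is held squarely; its rivets are at px (282,250) and (281,350). I'll carry it over the bed to just ahead of the end stop.

>>> {"name": "servo_tool", "arguments": {"plan": [[0, 0.3, -0.4, 0, 0, 0, 0], [0, 0.7, -0.4, 0, 0, 0, 0], [0, 1, -0.4, 0, 0, 0, 0]]}}

```text
time: 5.67
tool_pos: [0.6437, -0.0974, 0.1862]
ee_rot: [3.141, -0.0, -0.437]
wrist_force: [0.2, -1.1, -1.0]
width: 0.0217
finger_force: 29.8
```

>>> {"name": "servo_tool", "arguments": {"plan": [[0, 0.4, 0, 0, 0, 0, 0], [0, 0.8, 0, 0, 0, 0, 0], [0, 1, 0, 0, 0, 0, 0]]}}

```text
time: 5.92
tool_pos: [0.5983, -0.1905, 0.1828]
ee_rot: [3.139, 0.006, -0.442]
wrist_force: [-0.0, 0.0, -1.0]
width: 0.0224
finger_force: 29.8
```

>>> {"name": "servo_tool", "arguments": {"plan": [[0, 0.4, 0, 0, 0, 0, 0], [0, 0.8, 0, 0, 0, 0, 0], [0, 1, 0, 0, 0, 0, 0]]}}

```text
time: 6.17
tool_pos: [0.5558, -0.2807, 0.1826]
ee_rot: [3.14, 0.006, -0.442]
wrist_force: [0.9, -0.6, -1.9]
width: 0.0219
finger_force: 29.8
```

>>> {"name": "servo_tool", "arguments": {"plan": [[0, 0.4, 0, 0, 0, -0.07, 0], [0, 0.8, 0, 0, 0, -0.14, 0], [-0.07, 1, 0, 0, 0, -0.21, 0], [-0.07, 1, 0, 0, 0, -0.28, 0], [-0.07, 1, 0, 0, 0, -0.304, 0], [-0.07, 1, 0, 0, 0, -0.304, 0], [-0.07, 1, 0, 0, 0, -0.304, 0]]}}

```text
time: 6.75
tool_pos: [0.5096, -0.3645, 0.1836]
ee_rot: [-3.138, 0.004, 0.038]
wrist_force: [0.1, -0.9, -1.0]
width: 0.0223
finger_force: 29.8
```

Run:
```python
from h import *
o=robot.get_obs(); im=snap('wrist','w3.png'); snap('top','top3.png')
T=R.from_euler('xyz',o['ee_rot'])
w=p2w('wrist',[(282,250),(281,350)],o['tool_pos'][2]+.0265); print('rivets in tool',T.inv().apply(w-o['tool_pos']))
print([(np.round(d['extent']),round(d['conf'],2)) for d in robot.find_in('plug1','wrist')][:6])
go(.5065,-.375,.19,.04)
a=cv2.imread('pics/top3.png')[200:290,250:490]; b=cv2.imread('pics/w3.png')
cv2.imwrite('pics/c3.png',np.vstack([cv2.resize(a,(720,270),interpolation=cv2.INTER_CUBIC)[:, :560], b[:330]]))
```

```text
rivets in tool [[ 0.02704712 -0.0001154  -0.0265954 ]
 [-0.02276069 -0.00048426 -0.02641839]]
[(array([118., 241.,  53.,  47.]), 0.93), (array([109., 192.,  55.,  51.]), 0.83), (array([194., 247.,  46.,  54.]), 0.81), (array([189., 189.,  52.,  51.]), 0.71)]
t 6.9 pos [ 0.5104 -0.3645  0.1853] rpy [-3.14e+00  1.00e-03  3.90e-02] shift [-0.043  0.103 -0.047] turn [-0.001  0.001 -0.001]
```

View pics/c3.png

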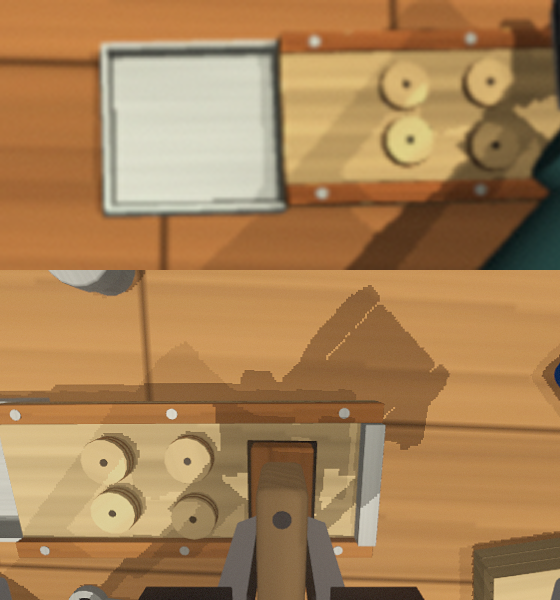

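Run:
```python
from h import *
f=p2w('wrist',[(15,144),(172,143.5),(344,142.5)],.076); n=p2w('wrist',[(45,281),(184,281),(338,280.5)],.076)
print(f.round(4).tolist(),n.round(4).tolist())
pf=np.polyfit(f[:,1],f[:,0],1); pn=np.polyfit(n[:,1],n[:,0],1); print(pf,pn)
s=p2w('wrist',[(358,155),(354,268)],[.083,.083]); print('stop face',s)
t=p2w('top',[(250+c/3,200+r/3) for c,r in [(282,45),(283,190),(110,55),(112,205)]],[.07,.07,.045,.045]);print(t)
ft=p2w('top',[(250+c/3,200+r/3) for c,r in [(315,41),(470,38),(321,193),(480,189)]],.076);print('top screws',ft)
pl=p2w('wrist',[(118,241),(109,192),(194,247),(189,189)],.074);print(pl)
go(.5065,-.37,.12,.035)
```

```text
[[0.5575, -0.1585, 0.076], [0.5622, -0.2791, 0.076], [0.568, -0.4092, 0.076]] [[0.4409, -0.1636, 0.076], [0.4462, -0.2836, 0.076], [0.452, -0.4147, 0.076]]
[-0.04206245  0.55067771] [-0.0440545   0.43368416]
stop face [[ 0.55997531 -0.41923056  0.083     ]
 [ 0.46759297 -0.42539383  0.083     ]]
[[ 0.55309762 -0.13562205  0.07      ]
 [ 0.44302773 -0.13608781  0.07      ]
 [ 0.54732636 -0.00623837  0.045     ]
 [ 0.43185073 -0.00976213  0.045     ]]
top screws [[ 0.55551906 -0.15985641  0.076     ]
 [ 0.56062274 -0.27877711  0.076     ]
 [ 0.4406362  -0.16359777  0.076     ]
 [ 0.44562211 -0.28354463  0.076     ]]
[[ 0.47983954 -0.22953173  0.074     ]
 [ 0.5217004  -0.22629412  0.074     ]
 [ 0.47705587 -0.29265518  0.074     ]
 [ 0.52664718 -0.290292    0.074     ]]
t 6.9 pos [ 0.5104 -0.3645  0.1853] rpy [-3.14e+00  1.00e-03  3.90e-02] shift [-0.041  0.054  0.653] turn [-0.001  0.001  0.003]
```

>>> {"name": "servo_tool", "arguments": {"plan": [[-0.05, 0.05, 0, 0, 0, -0.003, 0], [-0.05, 0.05, 0.2, 0, 0, -0.003, 0], [-0.05, 0.05, 0.4, 0, 0, -0.003, 0], [-0.05, 0.05, 0.6, 0, 0, -0.003, 0], [-0.05, 0.05, 0.7, 0, 0, -0.003, 0], [-0.05, 0.05, 0.75, 0, 0, -0.003, 0], [-0.05, 0.05, 0.75, 0, 0, -0.003, 0], [-0.05, 0.05, 0.75, 0, 0, -0.003, 0]]}}

```text
time: 7.57
tool_pos: [0.506, -0.3707, 0.1123]
ee_rot: [3.141, -0.001, 0.044]
wrist_force: [0.4, -0.1, -0.8]
width: 0.0221
finger_force: 29.8
```

Run:
```python
from h import *
go(.5056,-.37,.11,.043); go(.4954,-.132,.11,.043)
```

```text
t 7.57 pos [ 0.506  -0.3707  0.1123] rpy [ 3.141e+00 -1.000e-03  4.400e-02] shift [-0.004 -0.007  0.023] turn [ 0.001 -0.001  0.001]
t 7.57 pos [ 0.506  -0.3707  0.1123] rpy [ 3.141e+00 -1.000e-03  4.400e-02] shift [-1.00e-03 -2.39e+00  2.10e-02] turn [ 0.001 -0.001  0.001]
```

>>> {"name": "servo_tool", "arguments": {"plan": [[0, -0.05, 0.02, 0, 0, 0, 0], [0, -0.12, 0.02, 0, 0, 0, 0], [0, -0.2, 0.02, 0, 0, 0, 0], [0, -0.3, 0.02, 0, 0, 0, 0], [0, -0.4, 0.02, 0, 0, 0, 0], [0, -0.5, 0.02, 0, 0, 0, 0], [0, -0.6, 0.02, 0, 0, 0, 0], [0, -0.7, 0.02, 0, 0, 0, 0], [0, -0.8, 0.02, 0, 0, 0, 0], [0, -0.9, 0.02, 0, 0, 0, 0], [0, -1, 0.02, 0, 0, 0, 0]]}}

```text
time: 8.48
tool_pos: [0.5013, -0.2695, 0.1096]
ee_rot: [3.141, -0.0, 0.044]
wrist_force: [0.1, 0.2, -0.8]
width: 0.0215
finger_force: 29.8
```

Run:
```python
from h import *
snap('wrist','w4.png')
print([(np.round(d['extent']),round(d['conf'],2)) for d in robot.find_in('plug1','wrist')][:6])
go(.4954,-.132,.11,.043)
```

```text
[(array([215., 214.,  65.,  72.]), 0.93), (array([212., 286.,  46.,  65.]), 0.91), (array([163., 274.,  66.,  64.]), 0.72), (array([152., 213.,  64.,  68.]), 0.68)]
t 8.58 pos [ 0.5013 -0.2685  0.1095] rpy [-3.141  0.     0.046] shift [ 0.003 -1.367 -0.004] turn [-0.001  0.     0.002]
```

View pics/w4.png

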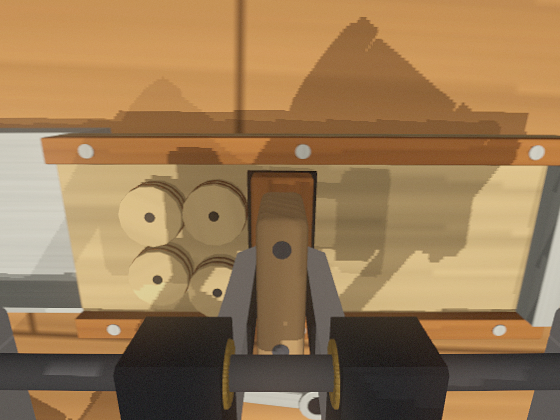

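The view shows all four plugs gathered ahead of the foot (px 150,216 / 214,216 / 157,279 / 217,291), with even gaps to the battens. I'll continue the sweep.

>>> {"name": "servo_tool", "arguments": {"plan": [[0, -0.07, 0, 0, 0, 0, 0], [0, -0.15, 0, 0, 0, 0, 0], [0, -0.23, 0, 0, 0, 0, 0], [0, -0.31, 0, 0, 0, 0, 0], [0, -0.39, 0, 0, 0, 0, 0], [0, -0.47, 0, 0, 0, 0, 0], [0, -0.55, 0, 0, 0, 0, 0], [0, -0.63, 0, 0, 0, 0, 0], [0, -0.71, 0, 0, 0, 0, 0], [0, -0.79, 0, 0, 0, 0, 0], [0, -0.87, 0, 0, 0, 0, 0], [0, -0.95, 0, 0, 0, 0, 0]]}}

```text
time: 9.58
tool_pos: [0.4971, -0.1747, 0.1095]
ee_rot: [3.142, -0.0, 0.044]
wrist_force: [-0.2, -0.1, -1.9]
width: 0.0218
finger_force: 29.8
```

>>> {"name": "servo_tool", "arguments": {"plan": [[0, -0.08, 0, 0, 0, 0, 0], [0, -0.16, 0, 0, 0, 0, 0], [0, -0.24, 0, 0, 0, 0, 0], [0, -0.32, 0, 0, 0, 0, 0], [0, -0.4, 0, 0, 0, 0, 0], [0, -0.45, 0, 0, 0, 0, 0], [0, -0.45, 0, 0, 0, 0, 0], [0, -0.45, 0, 0, 0, 0, 0]]}}

```text
time: 10.25
tool_pos: [0.4952, -0.1304, 0.1095]
ee_rot: [3.141, -0.0, 0.045]
wrist_force: [0.1, -0.1, -1.4]
width: 0.022
finger_force: 29.8
```

>>> {"name": "servo_tool", "arguments": {"plan": [[0, 0, -0.2, 0, 0, 0, 0], [0, 0, -0.5, 0, 0, 0, 0], [0, 0, -0.8, 0, 0, 0, 0], [0, 0, -0.8, 0, 0, 0, 0]]}}

```text
time: 10.58
tool_pos: [0.4984, -0.1323, 0.1967]
ee_rot: [3.136, -0.012, 0.043]
wrist_force: [0.4, 0.6, -0.6]
width: 0.022
finger_force: 29.8
```

Run:
```python
from h import *
snap('wrist','w5.png');snap('top','top5.png')
for c in ['wrist','top']:print([(np.round(d['extent']),round(d['conf'],2)) for d in robot.find_in('plug1',c)][:6])
go(.687,-.006,.19,-.438)
a=cv2.imread('pics/top5.png')[130:290,200:500]; b=cv2.imread('pics/w5.png')
cv2.imwrite('pics/c5.png',np.vstack([cv2.resize(a,(560,299),interpolation=cv2.INTER_CUBIC), b[100:400]]))
```

```text
[(array([239., 213.,  17.,  32.]), 0.79), (array([259., 151.,  18.,  27.]), 0.72), (array([249., 180.,  37.,  46.]), 0.58)]
[(array([382., 240., 196.,  62.]), 0.46), (array([337., 258.,  14.,  18.]), 0.42)]
t 10.78 pos [ 0.4944 -0.1306  0.1878] rpy [-3.141e+00  3.000e-03  4.300e-02] shift [ 1.978 -1.161 -0.026] turn [-0.     0.002  0.306]
```

View pics/c5.png

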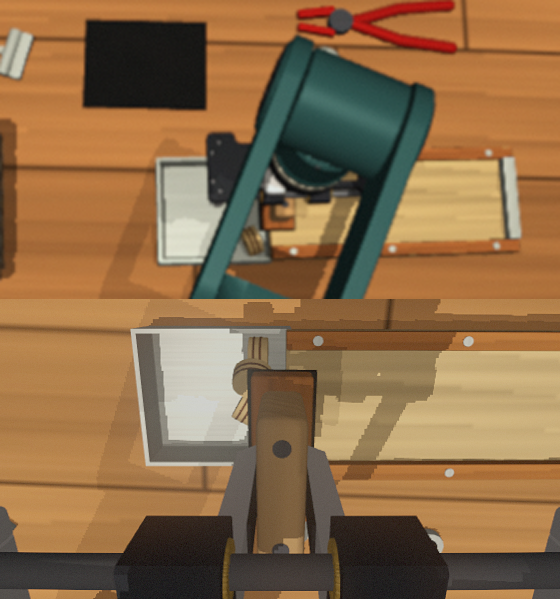

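The bed is clear and the plugs are in the tray by the bed-side wall (px ~250,375), some leaning on edge. I'll return the scraper.

>>> {"name": "servo_tool", "arguments": {"plan": [[0.3, -0.15, -0.05, 0, 0, 0, 0], [0.6, -0.35, -0.05, 0, 0, 0, 0], [0.99, -0.58, -0.05, 0, 0, 0, 0], [0.99, -0.58, -0.05, 0, 0, 0, 0]]}}

```text
time: 11.12
tool_pos: [0.5943, -0.0646, 0.19]
ee_rot: [-3.138, 0.003, 0.048]
wrist_force: [-1.2, -0.4, -1.1]
width: 0.0218
finger_force: 29.8
```

>>> {"name": "servo_tool", "arguments": {"plan": [[0.3, -0.2, 0, 0, 0, 0.06, 0], [0.6, -0.4, 0, 0, 0, 0.13, 0], [0.99, -0.58, 0, 0, 0, 0.2, 0], [0.99, -0.58, 0, 0, 0, 0.27, 0], [0.99, -0.58, 0, 0, 0, 0.305, 0], [0.99, -0.58, 0, 0, 0, 0.305, 0], [0.99, -0.58, 0, 0, 0, 0.305, 0]]}}

```text
time: 11.7
tool_pos: [0.6871, -0.0062, 0.192]
ee_rot: [3.14, 0.004, -0.434]
wrist_force: [0.3, 0.0, -1.5]
width: 0.0224
finger_force: 29.8
```

Run:
```python
from h import *
go(.687,-.006,.0475,-.438)
snap('top','top6.png')
for c in ['top']:print([(np.round(d['extent']),round(d['conf'],2)) for d in robot.find_in('plug1',c)][:6])
```

```text
t 11.7 pos [ 0.6871 -0.0062  0.192 ] rpy [ 3.14   0.004 -0.434] shift [ 0.004 -0.003  1.445] turn [0.001 0.002 0.003]
[(array([330., 232.,  16.,  15.]), 0.71), (array([332., 219.,   8.,   3.]), 0.63), (array([324., 248.,  15.,  13.]), 0.56), (array([402., 145.,  88.,  31.]), 0.45), (array([168., 122.,  31.,  42.]), 0.29)]
```

>>> {"name": "servo_tool", "arguments": {"plan": [[0, 0, 0.3, 0, 0, 0, 0], [0, 0, 0.6, 0, 0, 0, 0], [0, 0, 0.9, 0, 0, 0, 0], [0, 0, 1, 0, 0, 0, 0], [0, 0, 1, 0, 0, 0, 0], [0, 0, 1, 0, 0, 0, 0]]}}

```text
time: 12.3
tool_pos: [0.6878, -0.0063, 0.095]
ee_rot: [3.142, -0.0, -0.435]
wrist_force: [-0.1, -0.4, 0.6]
width: 0.0218
finger_force: 29.8
```

>>> {"name": "servo_tool", "arguments": {"plan": [[0, 0, 0.12, 0, 0, 0, 0], [0, 0, 0.24, 0, 0, 0, 0], [0, 0, 0.33, 0, 0, 0, 0], [0, 0, 0.4, 0, 0, 0, 0], [0, 0, 0.435, 0, 0, 0, 0], [0, 0, 0.455, 0, 0, 0, 0], [0, 0, 0.455, 0, 0, 0, 0], [0, 0, 0.455, 0, 0, 0, 0]]}}

```text
time: 12.97
tool_pos: [0.6881, -0.006, 0.0492]
ee_rot: [-3.142, -0.001, -0.435]
wrist_force: [0.1, 0.7, -0.4]
width: 0.0218
finger_force: 29.8
```

Run:
```python
from h import *
go(.687,-.006,.0465,-.438)
a=cv2.imread('pics/top6.png')[190:290,260:400]; cv2.imwrite('pics/c6.png',cv2.resize(a,(700,500),interpolation=cv2.INTER_CUBIC))
```

```text
t 12.97 pos [ 0.6881 -0.006   0.0492] rpy [-3.142e+00 -1.000e-03 -4.350e-01] shift [-0.01   0.005  0.027] turn [-0.    -0.     0.002]
```

View pics/c6.png

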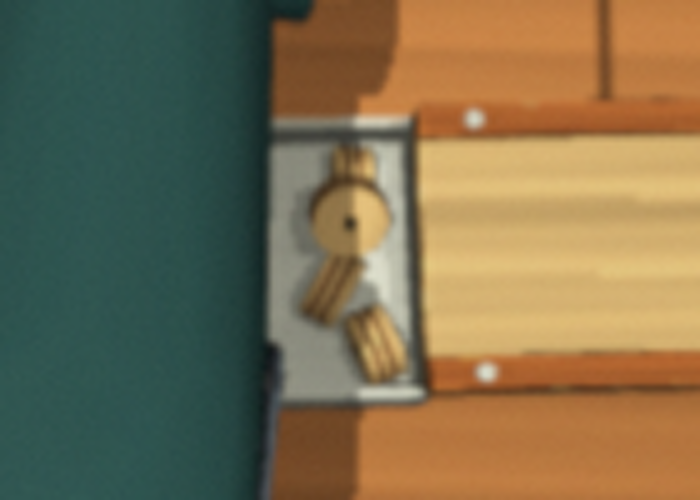

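All four plugs are in the tray (one flat at 350,222, three on edge) and the bed is clear. I'll release the scraper.

>>> {"name": "servo_tool", "arguments": {"plan": [[0, 0, 0.015, 0, 0, 0, 0], [0, 0, 0.03, 0, 0, 0, 0], [0, 0, 0.03, 0, 0, 0, 0], [0, 0, 0.03, 0, 0, 0, 94], [0, 0, 0.03, 0, 0, 0, 94], [0, 0, 0.03, 0, 0, 0, 94], [0, 0, 0.03, 0, 0, 0, 94], [0, 0, 0.03, 0, 0, 0, 94], [0, 0, 0.03, 0, 0, 0, 94], [0, 0, 0.03, 0, 0, 0, 94], [0, 0, 0.03, 0, 0, 0, 94], [0, 0, 0.03, 0, 0, 0, 94]]}}

```text
time: 13.97
tool_pos: [0.6879, -0.006, 0.046]
ee_rot: [3.142, -0.0, -0.435]
wrist_force: [-0.2, -0.2, 0.8]
width: 0.0784
finger_force: 0.0
```

>>> {"name": "servo_tool", "arguments": {"plan": [[0, 0, -0.2, 0, 0, 0, 94], [0, 0, -0.5, 0, 0, 0, 94], [0, 0, -0.8, 0, 0, 0, 94], [0, 0, -1, 0, 0, 0, 94]]}}

```text
time: 14.3
tool_pos: [0.6888, -0.0061, 0.1493]
ee_rot: [-3.14, -0.004, -0.435]
wrist_force: [0.8, -0.6, 0.8]
width: 0.094
finger_force: 0.0
```

>>> {"name": "servo_tool", "arguments": {"plan": [[0, 0, -0.3, 0, 0, 0, 94], [0, 0, -0.7, 0, 0, 0, 94], [0, 0, -1, 0, 0, 0, 94], [0, 0, -1, 0, 0, 0, 94]]}}

```text
time: 14.63
tool_pos: [0.6905, -0.0062, 0.256]
ee_rot: [-3.136, -0.015, -0.435]
wrist_force: [0.1, -0.7, 0.9]
width: 0.094
finger_force: 0.0
```

Run:
```python
from h import *
go(.48,.21,.245,.025)
```

```text
t 14.63 pos [ 0.6905 -0.0062  0.256 ] rpy [-3.136 -0.015 -0.435] shift [-2.822 -1.073  0.074] turn [-0.001 -0.01  -0.293]
```

>>> {"name": "servo_tool", "arguments": {"plan": [[-0.3, -0.1, 0, 0, 0, 0, 94], [-0.7, -0.2, 0, 0, 0, 0, 94], [-1, -0.25, 0, 0, 0, 0, 94]]}}

```text
time: 14.88
tool_pos: [0.6062, 0.0602, 0.2451]
ee_rot: [-3.141, 0.002, -0.435]
wrist_force: [0.1, 0.6, -0.5]
width: 0.0943
finger_force: 0.0
```

>>> {"name": "servo_tool", "arguments": {"plan": [[-0.4, -0.1, 0, 0, 0, 0, 94], [-0.8, -0.2, 0, 0, 0, 0, 94], [-1, -0.25, 0, 0, 0, 0, 94]]}}

```text
time: 15.13
tool_pos: [0.5244, 0.126, 0.246]
ee_rot: [-3.141, 0.001, -0.433]
wrist_force: [0.5, 0.0, 0.3]
width: 0.094
finger_force: 0.0
```

>>> {"name": "servo_tool", "arguments": {"plan": [[-0.4, -0.1, 0, 0, 0, -0.07, 94], [-0.8, -0.2, 0, 0, 0, -0.14, 94], [-1, -0.25, 0, 0, 0, -0.21, 94], [-1, -0.25, 0, 0, 0, -0.28, 94], [-1, -0.25, 0, 0, 0, -0.3, 94], [-1, -0.25, 0, 0, 0, -0.3, 94], [-1, -0.25, 0, 0, 0, -0.3, 94]]}}

```text
time: 15.72
tool_pos: [0.4472, 0.1885, 0.2457]
ee_rot: [3.141, 0.0, 0.035]
wrist_force: [-0.2, -0.0, 0.1]
width: 0.0941
finger_force: 0.0
```

Run:
```python
from h import *
snap('wrist','w7.png')
go(.5,.222,.15,.04)
```

```text
t 15.77 pos [0.4475 0.1884 0.2457] rpy [3.141 0.    0.035] shift [ 0.537 -0.318  0.957] turn [ 0.     0.    -0.003]
```

View pics/w7.png

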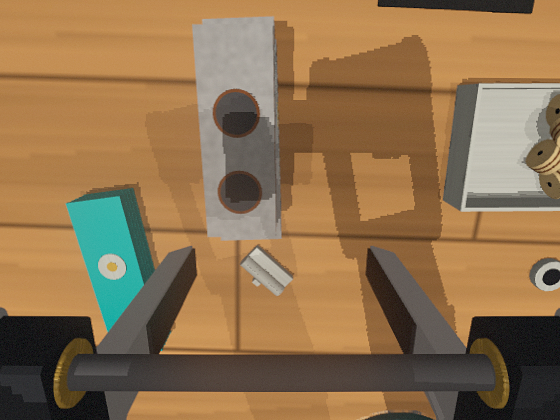

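The stack's top face has corners at about px (194,24), (273,17), (280,237) and (208,240). The cylinder sits nearby at (268,270), clear of the fingers.

```bash
cat >> h.py <<'E'
def quad(px,z,c='wrist'):
    w=p2w(c,px,z)[:,:2]; (x,y),s,a=cv2.minAreaRect((w*1000).astype(np.float32))
    u=(w[0]+w[1]-w[2]-w[3])
    print('corners',w.round(4).tolist(),'mean',w.mean(0).round(4),'rect',round(x,1),round(y,1),np.round(s,1),'yaw long',np.arctan2(u[1],u[0]).round(4)); return w
E
python3 - <<'E'
from h import *
im=cv2.imread('pics/w7.png'); hsv=cv2.cvtColor(im,cv2.COLOR_BGR2HSV)
m=((hsv[:,:,1]<45)&(hsv[:,:,2]>110)).astype(np.uint8); m[:,:180]=0;m[:,300:]=0;m[242:]=0
for r in (40,80,130,180,225): 
    c=np.where(m[r])[0]; print(r,c.min(),c.max(),hsv[r,c.max()-8:c.max()+8:2].tolist())
quad([(194,24),(273,17),(280,237),(208,240)],.114)
E
```

```text
40 194 275 [[21, 15, 170], [19, 21, 170], [20, 18, 167], [14, 44, 123], [19, 18, 116], [15, 158, 142], [15, 152, 141], [14, 145, 141]]
80 197 276 [[17, 21, 173], [18, 19, 175], [18, 17, 176], [14, 34, 111], [22, 24, 118], [14, 155, 123], [15, 152, 134], [15, 155, 135]]
130 200 278 [[19, 24, 119], [18, 21, 121], [17, 45, 101], [17, 19, 123], [14, 33, 115], [14, 157, 112], [15, 148, 112], [14, 149, 111]]
180 204 278 [[13, 38, 106], [14, 27, 104], [16, 28, 101], [12, 39, 97], [16, 29, 115], [14, 110, 102], [14, 144, 108], [14, 144, 106]]
225 207 280 [[16, 27, 158], [19, 23, 158], [13, 50, 142], [16, 28, 154], [14, 27, 142], [15, 142, 171], [15, 145, 169], [15, 141, 181]]
corners [[0.5866, 0.259], [0.5933, 0.1999], [0.418, 0.1887], [0.4129, 0.2526]] mean [0.5027 0.2251] rect 503.1 226.2 [176.7  64. ] yaw long 0.0505
```

>>> {"name": "servo_tool", "arguments": {"plan": [[0.2, -0.15, 0.1, 0, 0, 0, 94], [0.4, -0.35, 0.3, 0, 0, -0.006, 94], [0.555, -0.35, 0.5, 0, 0, -0.006, 94], [0.555, -0.35, 0.5, 0, 0, -0.006, 94], [0.555, -0.35, 0.7, 0, 0, -0.006, 94], [0.555, -0.35, 0.9, 0, 0, -0.006, 94], [0.555, -0.35, 0.9, 0, 0, -0.006, 94]]}}

```text
time: 16.35
tool_pos: [0.4993, 0.2241, 0.1521]
ee_rot: [3.139, 0.008, 0.044]
wrist_force: [0.8, 0.1, -1.2]
width: 0.0941
finger_force: 0.0
```

>>> {"name": "servo_tool", "arguments": {"plan": [[0, 0, 0.2, 0, 0, 0, 94], [0, 0, 0.4, 0, 0, 0, 94], [0, 0, 0.55, 0, 0, 0, 94], [0, 0, 0.55, 0, 0, 0, 94], [0, 0, 0.55, 0, 0, 0, 50], [0, 0, 0.55, 0, 0, 0, 50], [0, 0, 0.55, 0, 0, 0, 50], [0, 0, 0.55, 0, 0, 0, 50], [0, 0, 0.55, 0, 0, 0, 50], [0, 0, 0.55, 0, 0, 0, 50], [0, 0, 0.55, 0, 0, 0, 50], [0, 0, 0.55, 0, 0, 0, 50]]}}

```text
time: 17.35
tool_pos: [0.5021, 0.2258, 0.1019]
ee_rot: [-3.141, -0.002, 0.046]
wrist_force: [-1.3, 0.8, 3.5]
width: 0.0598
finger_force: 30.0
```

Run:
```python
from h import *
o=robot.get_obs(); print(o['width'],o['finger_force'],o['wrist_force'])
go(.502,.2255,.099,.045)
```

```text
0.059817096313471145 30.00082790851593 [-1.34443412  0.83851207  3.53378864]
t 17.35 pos [0.5021 0.2258 0.1019] rpy [-3.141e+00 -2.000e-03  4.600e-02] shift [-0.002  0.002  0.029] turn [-0.    -0.001  0.   ]
```

>>> {"name": "servo_tool", "arguments": {"plan": [[0, 0, -0.1, 0, 0, 0, 50], [0, 0, -0.25, 0, 0, 0, 50], [0, 0, -0.4, 0, 0, 0, 50], [0, 0.2, -0.5, 0, 0, 0, 50], [0, 0.45, -0.5, 0, 0, 0, 50], [0, 0.7, -0.5, 0, 0, 0, 50], [0, 0.9, -0.5, 0, 0, 0, 50], [0, 1, -0.5, 0, 0, 0, 50]]}}

```text
time: 18.02
tool_pos: [0.5057, 0.1233, 0.1505]
ee_rot: [3.14, 0.002, 0.043]
wrist_force: [0.1, 1.0, -2.2]
width: 0.06
finger_force: 30.0
```

>>> {"name": "servo_tool", "arguments": {"plan": [[0, 0.15, 0, 0, 0, 0, 50], [0, 0.3, 0.2, 0, 0, 0, 50], [0, 0.3, 0.4, 0, 0, 0, 50], [0, 0.3, 0.7, 0, 0, 0, 50], [0, 0.3, 1, 0, 0, 0, 50], [0, 0.3, 1, 0, 0, 0, 50]]}}

```text
time: 18.52
tool_pos: [0.5019, 0.0953, 0.044]
ee_rot: [3.141, 0.015, 0.045]
wrist_force: [-1.6, -0.0, -3.9]
width: 0.0598
finger_force: 30.0
```

Run:
```python
from h import *
o=robot.get_obs(); print(o['width'],o['finger_force'],o['wrist_force'])
snap('wrist','w8.png')
go(.502,.095,.027,.045)
```

```text
0.05984704719535866 29.999493062496185 [-1.57161635 -0.04445507 -3.89049109]
t 18.57 pos [0.5039 0.0955 0.0471] rpy [3.141 0.01  0.046] shift [-0.017  0.005  0.201] turn [0.    0.006 0.   ]
```

View pics/w8.png

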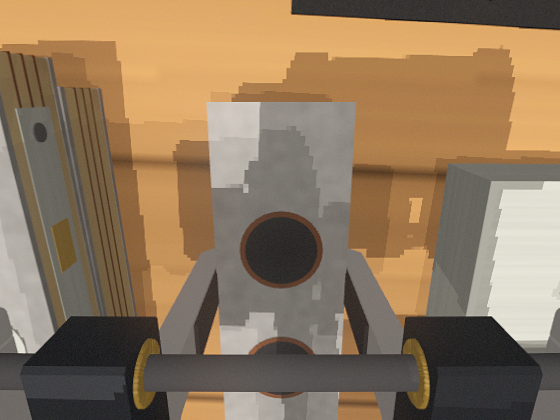

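The drilled section is held level. The lock front (px 45,190) is on the stack's second layer. I'll lower the section to the bench.

>>> {"name": "servo_tool", "arguments": {"plan": [[0, 0, 0.06, 0, 0, 0, 50], [0, 0, 0.12, 0, 0, 0, 50], [0, 0, 0.18, 0, 0, 0, 50], [0, 0, 0.2, 0, 0, 0, 50], [0, 0, 0.2, 0, 0, 0, 50], [0, 0, 0.2, 0, 0, 0, 50]]}}

```text
time: 19.07
tool_pos: [0.5079, 0.0956, 0.0314]
ee_rot: [3.142, -0.001, 0.046]
wrist_force: [0.2, 0.5, -1.5]
width: 0.0598
finger_force: 30.0
```

Run:
```python
from h import *
go(.502,.095,.0262,.045)
```

```text
t 19.07 pos [0.5079 0.0956 0.0314] rpy [ 3.142e+00 -1.000e-03  4.600e-02] shift [-0.059  0.004  0.052] turn [ 0. -0.  0.]
```

>>> {"name": "servo_tool", "arguments": {"plan": [[0, 0, 0.03, 0, 0, 0, 50], [0, 0, 0.05, 0, 0, 0, 50], [0, 0, 0.05, 0, 0, 0, 50], [0, 0, 0.05, 0, 0, 0, 90], [0, 0, 0.05, 0, 0, 0, 90], [0, 0, 0.05, 0, 0, 0, 90], [0, 0, 0.05, 0, 0, 0, 90], [0, 0, 0.05, 0, 0, 0, 90], [0, 0, 0.05, 0, 0, 0, 90], [0, 0, 0.05, 0, 0, 0, 90]]}}

```text
time: 19.9
tool_pos: [0.5076, 0.0956, 0.026]
ee_rot: [3.142, -0.0, 0.045]
wrist_force: [-0.0, 0.4, 0.4]
width: 0.09
finger_force: 0.0
```

>>> {"name": "servo_tool", "arguments": {"plan": [[0, 0, -0.2, 0, 0, 0, 94], [0, 0, -0.5, 0, 0, 0, 94], [0, 0, -0.8, 0, 0, 0, 94], [0, 0, -1, 0, 0, 0, 94]]}}

```text
time: 20.23
tool_pos: [0.5086, 0.0957, 0.1289]
ee_rot: [-3.142, -0.003, 0.046]
wrist_force: [0.1, 0.9, 0.9]
width: 0.0935
finger_force: 0.0
```

>>> {"name": "servo_tool", "arguments": {"plan": [[-0.3, -0.3, -0.4, 0, 0, 0, 94], [-0.5, -0.6, -0.8, 0, 0, 0, 94], [-0.7, -0.9, -1, 0, 0, 0, 94], [-0.7, -1, -1, 0, 0, 0, 94], [-0.7, -1, -1, 0, 0, 0, 94], [-0.7, -1, -1, 0, 0, 0, 94]]}}

```text
time: 20.73
tool_pos: [0.4331, 0.1934, 0.2274]
ee_rot: [-3.141, -0.003, 0.049]
wrist_force: [-0.1, -0.3, -0.4]
width: 0.094
finger_force: 0.0
```

Run:
```python
from h import *
snap('wrist','w9.png')
go(.5,.225,.15,.045)
```

```text
t 20.78 pos [0.4331 0.1923 0.2259] rpy [ 3.141e+00 -1.000e-03  4.700e-02] shift [ 0.684 -0.296  0.759] turn [ 0.    -0.     0.001]
```

View pics/w9.png

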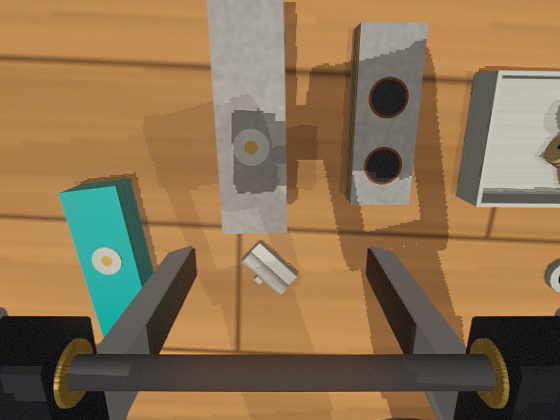

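The lock section is now on top: near corners (222,233) and (287,232), long edges reaching the image top at cols 207 and 284. The drilled section is parked clear at (388,110).

Run:
```python
from h import *
im=cv2.imread('pics/w9.png'); hsv=cv2.cvtColor(im,cv2.COLOR_BGR2HSV)
m=((hsv[:,:,1]<60)); L=[];Rr=[]
for r in (10,40,70,100,200,220):
    c=np.where(m[r,195:300])[0]+195; L.append((c.min(),r)); Rr.append((c.max(),r))
print(L,Rr)
a=p2w('wrist',L,.076);b=p2w('wrist',Rr,.076)
pa=np.polyfit(a[:,0],a[:,1],1);pb=np.polyfit(b[:,0],b[:,1],1);print(pa,pb)
e=p2w('wrist',[(222,233),(287,232),(252,147)],.076);print(e)
x=e[:2,0].mean()+.1; print('centre',x,(np.polyval(pa,x)+np.polyval(pb,x))/2)
```

```text
[(np.int64(208), 10), (np.int64(210), 40), (np.int64(212), 70), (np.int64(214), 100), (np.int64(221), 200), (np.int64(222), 220)] [(np.int64(283), 10), (np.int64(284), 40), (np.int64(284), 70), (np.int64(284), 100), (np.int64(286), 200), (np.int64(285), 220)]
[0.06421284 0.21989423] [0.06036771 0.16266095]
[[0.39808741 0.24646612 0.076     ]
 [0.40193205 0.18567878 0.076     ]
 [0.47940812 0.22022827 0.076     ]]
centre 0.5000097321785465 0.22242333267276954
```

>>> {"name": "servo_tool", "arguments": {"plan": [[0.3, -0.15, 0.1, 0, 0, -0.004, 94], [0.6, -0.27, 0.3, 0, 0, -0.008, 94], [0.68, -0.27, 0.5, 0, 0, -0.008, 94], [0.68, -0.27, 0.7, 0, 0, -0.008, 94], [0.68, -0.27, 0.8, 0, 0, -0.008, 94], [0.68, -0.27, 0.8, 0, 0, -0.008, 94]]}}

```text
time: 21.28
tool_pos: [0.4978, 0.2203, 0.1408]
ee_rot: [3.139, 0.009, 0.056]
wrist_force: [0.1, -0.4, -0.2]
width: 0.0938
finger_force: 0.0
```

>>> {"name": "servo_tool", "arguments": {"plan": [[0, 0, 0.2, 0, 0, 0, 94], [0, 0, 0.4, 0, 0, 0, 94], [0, 0, 0.6, 0, 0, 0, 94], [0, 0, 0.75, 0, 0, 0, 94], [0, 0, 0.78, 0, 0, 0, 94], [0, 0, 0.78, 0, 0, 0, 94], [0, 0, 0.78, 0, 0, 0, 94]]}}

```text
time: 21.87
tool_pos: [0.5006, 0.2223, 0.0693]
ee_rot: [-3.141, -0.002, 0.058]
wrist_force: [1.2, 0.2, 0.8]
width: 0.0936
finger_force: 0.0
```

Run:
```python
from h import *
go(.5,.2225,.068,.06)
```

```text
t 21.87 pos [0.5006 0.2223 0.0693] rpy [-3.141e+00 -2.000e-03  5.800e-02] shift [-0.006 -0.003  0.013] turn [-0.    -0.001 -0.002]
```

>>> {"name": "servo_tool", "arguments": {"plan": [[0, 0, 0.01, 0, 0, 0, 50], [0, 0, 0.01, 0, 0, 0, 50], [0, 0, 0.01, 0, 0, 0, 50], [0, 0, 0.01, 0, 0, 0, 50], [0, 0, 0.01, 0, 0, 0, 50], [0, 0, 0.01, 0, 0, 0, 50], [0, 0, 0.01, 0, 0, 0, 50], [0, 0, 0.01, 0, 0, 0, 50], [0, 0, 0.01, 0, 0, 0, 50], [0, 0, 0.01, 0, 0, 0, 50]]}}

```text
time: 22.7
tool_pos: [0.5, 0.2228, 0.0673]
ee_rot: [-3.141, -0.001, 0.058]
wrist_force: [-0.6, 1.1, 1.3]
width: 0.0597
finger_force: 30.0
```

>>> {"name": "servo_tool", "arguments": {"plan": [[0, 0, -0.1, 0, 0, 0, 50], [0, 0, -0.25, 0, 0, 0, 50], [0, 0, -0.5, 0, 0, 0, 50], [0, 0, -0.75, 0, 0, 0, 50], [0, 0, -1, 0, 0, 0, 50], [0, 0, -1, 0, 0, 0, 50], [0, 0, -1, 0, 0, 0, 50], [0, 0, -1, 0, 0, 0, 50]]}}

```text
time: 23.37
tool_pos: [0.4988, 0.2218, 0.1649]
ee_rot: [3.14, 0.003, 0.058]
wrist_force: [-0.3, 0.0, -3.0]
width: 0.0599
finger_force: 30.0
```

Run:
```python
from h import *
o=robot.get_obs(); print(o['width'],o['finger_force'],o['wrist_force'])
go(.503,-.275,.168,1.614)
```

```text
0.05990609085030232 29.975782334804535 [-0.27648956  0.02266425 -2.9823533 ]
t 23.37 pos [0.4988 0.2218 0.1649] rpy [3.14e+00 3.00e-03 5.80e-02] shift [-0.245  4.962 -0.023] turn [-0.001  0.002 -0.991]
```

>>> {"name": "servo_tool", "arguments": {"plan": [[0, 0.2, 0, 0, 0, 0, 50], [-0.02, 0.5, 0, 0, 0, 0, 50], [-0.05, 0.8, 0, 0, 0, 0, 50], [-0.05, 1, 0, 0, 0, 0, 50]]}}

```text
time: 23.7
tool_pos: [0.4985, 0.1198, 0.1636]
ee_rot: [3.139, 0.007, 0.057]
wrist_force: [-0.1, -0.9, -2.7]
width: 0.0596
finger_force: 30.0
```

>>> {"name": "servo_tool", "arguments": {"plan": [[-0.02, 0.3, 0, 0, 0, 0, 50], [-0.05, 0.65, 0, 0, 0, 0, 50], [-0.05, 1, 0, 0, 0, 0, 50]]}}

```text
time: 23.95
tool_pos: [0.4992, 0.021, 0.1638]
ee_rot: [-3.141, 0.006, 0.059]
wrist_force: [0.7, -0.1, -3.2]
width: 0.0599
finger_force: 30.0
```

>>> {"name": "servo_tool", "arguments": {"plan": [[-0.02, 0.3, 0, 0, 0, 0, 50], [-0.05, 0.65, 0, 0, 0, 0, 50], [-0.05, 1, 0, 0, 0, 0, 50]]}}

```text
time: 24.2
tool_pos: [0.5, -0.0791, 0.1638]
ee_rot: [-3.14, 0.006, 0.058]
wrist_force: [0.7, 0.1, -2.8]
width: 0.0602
finger_force: 30.0
```

>>> {"name": "servo_tool", "arguments": {"plan": [[-0.02, 0.3, 0, 0, 0, 0, 50], [-0.05, 0.65, 0, 0, 0, 0, 50], [-0.05, 1, 0, 0, 0, 0, 50]]}}

```text
time: 24.45
tool_pos: [0.5009, -0.179, 0.1637]
ee_rot: [-3.139, 0.005, 0.058]
wrist_force: [0.8, -0.5, -3.1]
width: 0.0598
finger_force: 30.0
```

>>> {"name": "servo_tool", "arguments": {"plan": [[-0.02, 0.3, 0, 0, 0, -0.07, 50], [-0.05, 0.6, 0, 0, 0, -0.14, 50], [-0.05, 0.8, 0, 0, 0, -0.22, 50], [-0.05, 1, 0, 0, 0, -0.3, 50], [-0.05, 1, 0, 0, 0, -0.38, 50], [-0.05, 1, 0, 0, 0, -0.46, 50], [-0.05, 1, 0, 0, 0, -0.54, 50], [-0.05, 1, 0, 0, 0, -0.62, 50], [-0.05, 1, 0, 0, 0, -0.7, 50], [-0.05, 1, 0, 0, 0, -0.78, 50], [-0.05, 1, 0, 0, 0, -0.86, 50], [-0.05, 1, 0, 0, 0, -0.93, 50]]}}

```text
time: 25.45
tool_pos: [0.5023, -0.2774, 0.1633]
ee_rot: [-3.136, -0.003, 1.525]
wrist_force: [-1.0, 0.6, -3.4]
width: 0.0599
finger_force: 30.0
```

Run:
```python
from h import *
go(.5042,-.290,.17,1.614)
```

```text
t 25.45 pos [ 0.5023 -0.2774  0.1633] rpy [-3.136e+00 -3.000e-03  1.525e+00] shift [-0.124  0.024 -0.067] turn [-0.003 -0.002 -0.057]
```

>>> {"name": "servo_tool", "arguments": {"plan": [[-0.12, 0.02, 0, 0, 0, -0.057, 50], [-0.12, 0.02, 0.1, 0, 0, -0.057, 50], [-0.12, 0.02, 0.25, 0, 0, -0.057, 50], [-0.12, 0.02, 0.4, 0, 0, -0.057, 50], [-0.12, 0.02, 0.4, 0, 0, -0.057, 50], [-0.12, 0.02, 0.4, 0, 0, -0.057, 50]]}}

```text
time: 25.95
tool_pos: [0.5035, -0.289, 0.1235]
ee_rot: [-3.136, -0.004, 1.607]
wrist_force: [0.8, 0.5, -4.0]
width: 0.0599
finger_force: 30.0
```

Run:
```python
from h import *
snap('wrist','w10.png'); snap('top','top10.png')
go(.5042,-.290,.0953,1.614)
a=cv2.imread('pics/top10.png')[200:290,250:490]; b=cv2.imread('pics/w10.png')
cv2.imwrite('pics/c10.png',np.vstack([cv2.resize(a,(560,210),interpolation=cv2.INTER_CUBIC), b[:380]]))
```

```text
t 26.05 pos [ 0.5051 -0.2901  0.1266] rpy [-3.141 -0.     1.608] shift [ 0.001 -0.009  0.313] turn [-0.    -0.    -0.004]
```

View pics/c10.png

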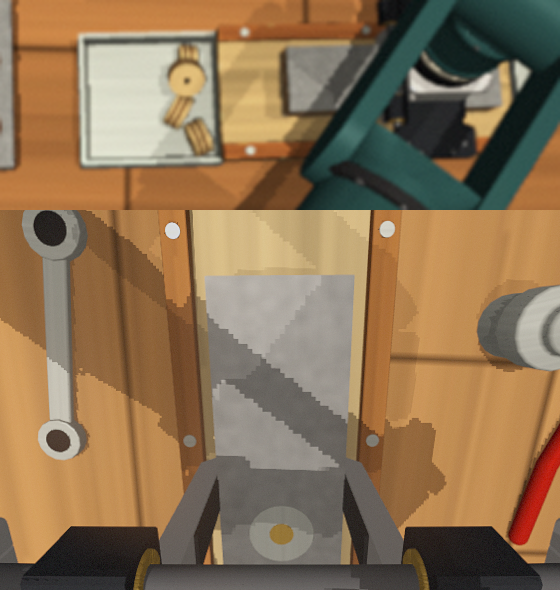

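The section is centred and square between the battens. I'll lower it, then push it toward the stop.

>>> {"name": "servo_tool", "arguments": {"plan": [[0, 0, 0.08, 0, 0, -0.004, 50], [0, 0, 0.16, 0, 0, -0.004, 50], [0, 0, 0.24, 0, 0, -0.004, 50], [0, 0, 0.28, 0, 0, -0.004, 50], [0, 0, 0.3, 0, 0, -0.004, 50], [0, 0, 0.3, 0, 0, -0.004, 50], [0, 0, 0.3, 0, 0, -0.004, 50]]}}

```text
time: 26.63
tool_pos: [0.5053, -0.2904, 0.0969]
ee_rot: [-3.142, 0.0, 1.615]
wrist_force: [-0.2, 0.3, -2.9]
width: 0.0601
finger_force: 30.0
```

>>> {"name": "servo_tool", "arguments": {"plan": [[-0.03, 0, 0, 0, 0, 0, 50], [-0.08, 0, 0, 0, 0, 0, 50], [-0.13, 0, 0, 0, 0, 0, 50], [-0.18, 0, 0, 0, 0, 0, 50], [-0.22, 0, 0, 0, 0, 0, 50], [-0.25, 0, 0, 0, 0, 0, 50], [-0.25, 0, 0, 0, 0, 0, 50], [-0.25, 0, 0, 0, 0, 0, 50]]}}

```text
time: 27.3
tool_pos: [0.5063, -0.3155, 0.0969]
ee_rot: [-3.141, -0.0, 1.614]
wrist_force: [0.4, 0.2, -2.9]
width: 0.0595
finger_force: 30.0
```

Run:
```python
from h import *
print(robot.get_obs()['wrist_force']); go(.506,-.3215,.0945,1.614)
```

```text
[ 0.38934906  0.22847818 -2.90726031]
t 27.3 pos [ 0.5063 -0.3155  0.0969] rpy [-3.141 -0.     1.614] shift [-0.06  -0.005  0.024] turn [-0. -0.  0.]
```

>>> {"name": "servo_tool", "arguments": {"plan": [[0, 0, 0.01, 0, 0, 0, 50], [0, 0, 0.02, 0, 0, 0, 50], [0, 0, 0.025, 0, 0, 0, 50], [0, 0, 0.025, 0, 0, 0, 50]]}}

```text
time: 27.63
tool_pos: [0.5063, -0.3151, 0.0944]
ee_rot: [-3.142, -0.0, 1.615]
wrist_force: [-0.1, -0.2, -2.8]
width: 0.0598
finger_force: 30.0
```

>>> {"name": "servo_tool", "arguments": {"plan": [[-0.02, 0, 0, 0, 0, 0, 50], [-0.03, 0, 0, 0, 0, 0, 50], [-0.04, 0, 0, 0, 0, 0, 50], [-0.05, 0, 0, 0, 0, 0, 50], [-0.05, 0, 0, 0, 0, 0, 50]]}}

```text
time: 28.05
tool_pos: [0.5065, -0.3206, 0.0945]
ee_rot: [3.142, 0.0, 1.614]
wrist_force: [0.8, -0.4, -2.6]
width: 0.0601
finger_force: 30.0
```

>>> {"name": "servo_tool", "arguments": {"plan": [[-0.01, 0, 0, 0, 0, 0, 50], [-0.02, 0, 0, 0, 0, 0, 50], [-0.03, 0, 0, 0, 0, 0, 50], [-0.03, 0, 0, 0, 0, 0, 50]]}}

```text
time: 28.38
tool_pos: [0.5067, -0.3236, 0.0945]
ee_rot: [3.142, 0.0, 1.615]
wrist_force: [-0.0, -0.4, -3.0]
width: 0.0597
finger_force: 30.0
```

>>> {"name": "servo_tool", "arguments": {"plan": [[0, 0, 0.01, 0, 0, 0, 50], [0, 0, 0.015, 0, 0, 0, 50], [0, 0, 0.015, 0, 0, 0, 50]]}}

```text
time: 28.63
tool_pos: [0.5068, -0.3235, 0.0943]
ee_rot: [3.141, 0.001, 1.615]
wrist_force: [-1.9, 0.8, 4.3]
width: 0.06
finger_force: 30.0
```

>>> {"name": "servo_tool", "arguments": {"plan": [[-0.01, 0, 0, 0, 0, 0, 50], [-0.02, 0, 0, 0, 0, 0, 50], [-0.03, 0, 0, 0, 0, 0, 50], [-0.03, 0, 0, 0, 0, 0, 50]]}}

```text
time: 28.97
tool_pos: [0.5073, -0.325, 0.0944]
ee_rot: [3.14, -0.002, 1.615]
wrist_force: [-1.8, 4.7, 5.9]
width: 0.0596
finger_force: 30.0
```

Run:
```python
from h import *
o=robot.get_obs();print(o['wrist_force'],o['tool_pos'])
snap('top','top11.png'); snap('scene','s11.png')
a=cv2.imread('pics/top11.png')[205:275,380:500];b=cv2.imread('pics/s11.png')[130:230,180:310]
cv2.imwrite('pics/c11.png',np.vstack([cv2.resize(a,(520,303),interpolation=3),cv2.resize(b,(520,297),interpolation=3)]))
```

```text
[-1.78766941  4.68725376  5.91990165] [ 0.50726506 -0.32497724  0.09435121]
```

View pics/c11.png

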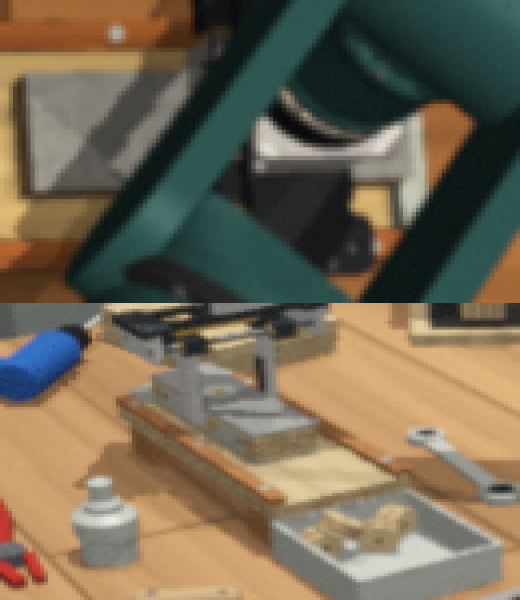

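The section is resting on the bed. The 4.7 N could be friction or the stop, so I'll push a little further to tell.

>>> {"name": "servo_tool", "arguments": {"plan": [[-0.01, 0, 0, 0, 0, 0, 50], [-0.02, 0, 0, 0, 0, 0, 50], [-0.02, 0, 0, 0, 0, 0, 50]]}}

```text
time: 29.32
tool_pos: [0.5074, -0.3253, 0.0943]
ee_rot: [3.141, -0.005, 1.616]
wrist_force: [-1.8, 9.2, 7.7]
width: 0.0601
finger_force: 30.0
```

>>> {"name": "servo_tool", "arguments": {"plan": [[-0.01, 0, 0, 0, 0, 0, 50], [-0.02, 0, 0, 0, 0, 0, 50], [-0.02, 0, 0, 0, 0, 0, 50]]}}

```text
time: 29.57
tool_pos: [0.5076, -0.3255, 0.0943]
ee_rot: [3.141, -0.009, 1.617]
wrist_force: [-2.4, 12.8, 9.4]
width: 0.0595
finger_force: 30.0
```

It is against the stop: the position is blocked while the force climbs to 12.8 N. I'll release and lift.

>>> {"name": "servo_tool", "arguments": {"plan": [[0, 0, 0, 0, 0, 0, 78], [0, 0, 0, 0, 0, 0, 78], [0, 0, 0, 0, 0, 0, 78], [0, 0, 0, 0, 0, 0, 78], [0, 0, 0, 0, 0, 0, 78], [0, 0, 0, 0, 0, 0, 78], [0, 0, 0, 0, 0, 0, 78]]}}

```text
time: 30.15
tool_pos: [0.5069, -0.3306, 0.0929]
ee_rot: [-3.142, 0.0, 1.614]
wrist_force: [0.1, 0.4, 0.2]
width: 0.078
finger_force: 0.0
```

>>> {"name": "servo_tool", "arguments": {"plan": [[0, 0, -0.15, 0, 0, 0, 78], [0, 0, -0.4, 0, 0, 0, 94], [0, 0, -0.7, 0, 0, 0, 94], [0, 0, -1, 0, 0, 0, 94], [0, 0, -1, 0, 0, 0, 94]]}}

```text
time: 30.57
tool_pos: [0.5095, -0.3324, 0.201]
ee_rot: [3.131, 0.009, 1.614]
wrist_force: [-0.9, -0.7, 2.3]
width: 0.0941
finger_force: 0.0
```

>>> {"name": "servo_tool", "arguments": {"plan": [[0.3, -0.05, -0.2, 0, 0, 0, 94], [0.65, -0.1, -0.4, 0, 0, 0, 94], [1, -0.15, -0.5, 0, 0, 0, 94]]}}

```text
time: 30.82
tool_pos: [0.4877, -0.2309, 0.2444]
ee_rot: [3.14, 0.001, 1.613]
wrist_force: [0.1, 0.7, 0.4]
width: 0.094
finger_force: 0.0
```

>>> {"name": "servo_tool", "arguments": {"plan": [[0.35, -0.05, 0, 0, 0, 0, 94], [0.65, -0.1, 0, 0, 0, 0, 94], [1, -0.15, 0, 0, 0, 0, 94], [1, -0.15, 0, 0, 0, 0, 94]]}}

```text
time: 31.15
tool_pos: [0.4673, -0.127, 0.2432]
ee_rot: [3.141, -0.002, 1.62]
wrist_force: [-0.8, -0.5, -0.1]
width: 0.0939
finger_force: 0.0
```

Run:
```python
from h import *
snap('wrist','w12.png'); snap('top','top12.png')
a=cv2.imread('pics/top12.png')[120:290,150:500]
cv2.imwrite('pics/c12.png',cv2.resize(a,(770,374),interpolation=cv2.INTER_CUBIC))
go(.45,.2,.24,.05)
```

```text
t 31.25 pos [ 0.4681 -0.131   0.2428] rpy [3.141e+00 1.000e-03 1.617e+00] shift [ 3.315 -0.028  0.026] turn [0.001 0.    0.998]
```

View pics/c12.png

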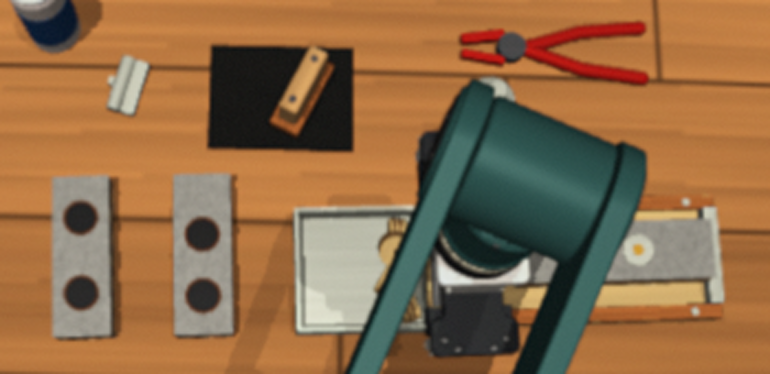

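The lock section lies against the stop, the scraper stands on its mat, and base (83,255) and drilled (203,255) lie side by side. I'll go over to measure both.

>>> {"name": "servo_tool", "arguments": {"plan": [[0.3, 0, 0, 0, 0, 0.07, 94], [0.65, 0, 0, 0, 0, 0.14, 94], [1, 0, 0, 0, 0, 0.21, 94], [1, 0, 0, 0, 0, 0.29, 94], [1, 0, 0, 0, 0, 0.37, 94], [1, 0, 0, 0, 0, 0.45, 94], [1, 0, 0, 0, 0, 0.53, 94], [1, 0, 0, 0, 0, 0.61, 94], [1, 0, 0, 0, 0, 0.69, 94], [1, 0, 0, 0, 0, 0.77, 94], [1, 0, 0, 0, 0, 0.85, 94], [1, 0, 0, 0, 0, 0.93, 94]]}}

```text
time: 32.25
tool_pos: [0.4643, -0.0334, 0.2422]
ee_rot: [3.141, 0.001, 0.152]
wrist_force: [-1.0, -0.1, -0.1]
width: 0.0939
finger_force: 0.0
```

>>> {"name": "servo_tool", "arguments": {"plan": [[0, -0.3, 0, 0, 0, 0.068, 94], [0, -0.65, 0, 0, 0, 0.068, 94], [-0.1, -1, 0, 0, 0, 0.068, 94]]}}

```text
time: 32.5
tool_pos: [0.4394, 0.0646, 0.2419]
ee_rot: [3.141, 0.001, 0.048]
wrist_force: [0.4, 0.2, -0.8]
width: 0.0937
finger_force: 0.0
```

>>> {"name": "servo_tool", "arguments": {"plan": [[0, -0.35, 0, 0, 0, 0, 94], [0, -0.7, 0, 0, 0, 0, 94], [-0.1, -0.95, 0, 0, 0, 0, 94], [-0.1, -0.95, 0, 0, 0, 0, 94], [-0.1, -0.95, 0, 0, 0, 0, 94], [-0.1, -0.95, 0, 0, 0, 0, 94]]}}

```text
time: 33.0
tool_pos: [0.4238, 0.1584, 0.2425]
ee_rot: [3.14, 0.0, 0.052]
wrist_force: [-0.3, -0.6, 0.4]
width: 0.094
finger_force: 0.0
```

Run:
```python
from h import *
snap('wrist','w13.png')
go(.5076,.0955,.1,.045)
```

```text
t 33.05 pos [0.4238 0.1582 0.2426] rpy [3.141 0.    0.051] shift [0.805 0.667 1.426] turn [0.001 0.    0.004]
```

View pics/w13.png

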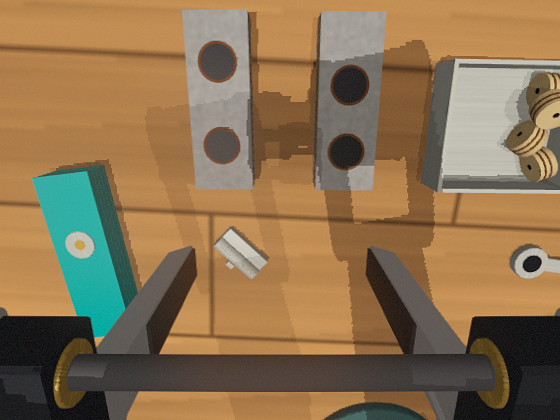

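Base top corners are (183,11), (247,11), (252,188), (196,189). Drilled has right corners (386,12) and (373,188), with some left side face visible. Next I'll compute the relative pose.

Run:
```python
from h import *
im=cv2.imread('pics/w13.png'); hsv=cv2.cvtColor(im,cv2.COLOR_BGR2HSV); m=hsv[:,:,1]<75
def edge(r0,lo,hi,side):
    pts=[]
    for r in r0:
        c=np.where(m[r,lo:hi])[0]+lo; pts.append((c.min() if side=='l' else c.max()+1,r))
    w=p2w('wrist',pts,.038); return np.polyfit(w[:,0],w[:,1],1),pts
rows=[16,25,32,110,118,170,180]
bl,p1=edge(rows,170,225,'l'); dr,p2=edge(rows,345,400,'r')
print(p1,p2); print('base left',bl,'drilled right',dr)
for n,c in (('base',range(200,245,8)),('dr',range(330,372,8))):
    f=[];k=[]
    for u in c:
        r=np.where(m[:215,u])[0]; f.append((u,r.min())); k.append((u,r.max()+1))
    F=p2w('wrist',f,.038);N=p2w('wrist',k,.038); print(n,f[0],k[0],F[:,0].round(4),N[:,0].round(4)); print(np.polyfit(F[:,1],F[:,0],1),np.polyfit(N[:,1],N[:,0],1))
    xm=(F[:,0].mean()+N[:,0].mean())/2
    if n=='base': y=np.polyval(bl,xm)-.03/np.cos(bl[0])
    else: y=np.polyval(dr,xm)+.03/np.cos(dr[0])
    print('centre',xm,y)
o=quad([(183,11),(247,11),(252,188),(196,189)],.038);
```

```text
[(np.int64(183), 16), (np.int64(183), 25), (np.int64(184), 32), (np.int64(190), 110), (np.int64(190), 118), (np.int64(194), 170), (np.int64(195), 180)] [(np.int64(386), 16), (np.int64(386), 25), (np.int64(385), 32), (np.int64(379), 110), (np.int64(378), 118), (np.int64(374), 170), (np.int64(373), 180)]
base left [0.05576623 0.22573346] drilled right [0.04389571 0.0428832 ]
base (200, np.int64(10)) (200, np.int64(189)) [0.5869 0.5873 0.5876 0.588  0.5892 0.5895] [0.416  0.4164 0.4168 0.4172 0.4177 0.4181]
[-0.07357486  0.60453431] [-0.050348    0.42825585]
centre 0.5025593578436796 0.22371259045855316
dr (330, np.int64(11)) (330, np.int64(190)) [0.5921 0.5925 0.5929 0.5925 0.5929 0.5933] [0.4218 0.4223 0.4227 0.4231 0.4236 0.424 ]
[-0.02482287  0.59523404] [-0.05099755  0.42726422]
centre 0.5077993318856729 0.0952023378483304
corners [[0.5854, 0.2578], [0.5882, 0.1985], [0.4198, 0.1891], [0.4157, 0.2485]] mean [0.5023 0.2235] rect 502.2 223.4 [169.9  59.5] yaw long 0.0552
```

>>> {"name": "servo_tool", "arguments": {"plan": [[0.3, 0.3, 0, 0, 0, 0.004, 94], [0.6, 0.6, 0.2, 0, 0, 0.004, 94], [0.805, 0.665, 0.5, 0, 0, 0.004, 94], [0.805, 0.665, 0.8, 0, 0, 0.004, 94], [0.805, 0.665, 1, 0, 0, 0.004, 94], [0.805, 0.665, 1, 0, 0, 0.004, 94], [0.805, 0.665, 1, 0, 0, 0.004, 94]]}}

```text
time: 33.63
tool_pos: [0.5065, 0.0958, 0.1418]
ee_rot: [3.141, 0.003, 0.044]
wrist_force: [0.5, -0.0, 0.3]
width: 0.0943
finger_force: 0.0
```

>>> {"name": "servo_tool", "arguments": {"plan": [[0, 0, 0.2, 0, 0, 0, 94], [0, 0, 0.5, 0, 0, 0, 94], [0, 0, 0.8, 0, 0, 0, 94], [0, 0, 1, 0, 0, 0, 94], [0, 0, 1, 0, 0, 0, 94], [0, 0, 1, 0, 0, 0, 94], [0, 0, 1, 0, 0, 0, 94]]}}

```text
time: 34.22
tool_pos: [0.5092, 0.0974, 0.0461]
ee_rot: [-3.142, -0.005, 0.047]
wrist_force: [1.0, 0.6, -0.2]
width: 0.0941
finger_force: 0.0
```

Run:
```python
from h import *
go(.5077,.0955,.0265,.0445)
```

```text
t 34.22 pos [0.5092 0.0974 0.0461] rpy [-3.142 -0.005  0.047] shift [-0.017  0.018  0.196] turn [-0.    -0.003  0.001]
```

>>> {"name": "servo_tool", "arguments": {"plan": [[0, 0, 0.06, 0, 0, 0, 94], [0, 0, 0.12, 0, 0, 0, 94], [0, 0, 0.165, 0, 0, 0, 94], [0, 0, 0.165, 0, 0, 0, 94], [0, 0, 0.165, 0, 0, 0, 94], [0, 0, 0.165, 0, 0, 0, 94]]}}

```text
time: 34.72
tool_pos: [0.507, 0.0974, 0.0265]
ee_rot: [3.141, -0.0, 0.047]
wrist_force: [-0.1, 0.1, 0.2]
width: 0.0944
finger_force: 0.0
```

Run:
```python
from h import *
go(.5077,.0955,.0265,.0445)
```

```text
t 34.72 pos [0.507  0.0974 0.0265] rpy [ 3.141 -0.     0.047] shift [ 0.006  0.02  -0.   ] turn [ 0.    -0.     0.001]
```

>>> {"name": "servo_tool", "arguments": {"plan": [[0, 0.02, 0, 0, 0, 0, 50], [0, 0.02, 0, 0, 0, 0, 50], [0, 0.02, 0, 0, 0, 0, 50], [0, 0.02, 0, 0, 0, 0, 50], [0, 0.02, 0, 0, 0, 0, 50], [0, 0.02, 0, 0, 0, 0, 50], [0, 0.02, 0, 0, 0, 0, 50], [0, 0.02, 0, 0, 0, 0, 50], [0, 0.02, 0, 0, 0, 0, 50], [0, 0.02, 0, 0, 0, 0, 50]]}}

```text
time: 35.55
tool_pos: [0.5071, 0.0955, 0.0265]
ee_rot: [3.142, -0.0, 0.047]
wrist_force: [1.0, 0.3, 0.5]
width: 0.0598
finger_force: 30.0
```

>>> {"name": "servo_tool", "arguments": {"plan": [[0, 0, -0.1, 0, 0, 0, 50], [0, 0, -0.3, 0, 0, 0, 50], [0, 0, -0.5, 0, 0, 0, 50], [0, 0, -0.7, 0, 0, 0, 50], [0, 0, -0.7, 0, 0, 0, 50], [0, -0.1, -0.7, 0, 0, 0, 50], [0, -0.3, -0.7, 0, 0, 0, 50], [0, -0.5, -0.7, 0, 0, 0, 50], [0, -0.7, -0.7, 0, 0, 0, 50], [0, -0.7, -0.7, 0, 0, 0, 50], [0, -0.7, -0.7, 0, 0, 0, 50]]}}

```text
time: 36.47
tool_pos: [0.5022, 0.1663, 0.0943]
ee_rot: [3.141, 0.004, 0.049]
wrist_force: [-0.3, -0.0, -2.1]
width: 0.0596
finger_force: 30.0
```

Run:
```python
from h import *
o=robot.get_obs();print(o['width'],o['finger_force'])
go(.5018,.2236,.0975,.0555)
```

```text
0.05963100534955245 29.999189972877502
t 36.47 pos [0.5022 0.1663 0.0943] rpy [3.141 0.004 0.049] shift [ 0.024 -0.573 -0.032] turn [ 0.001  0.002 -0.004]
```

>>> {"name": "servo_tool", "arguments": {"plan": [[0.005, -0.1, 0, 0, 0, -0.004, 50], [0.01, -0.25, 0, 0, 0, -0.004, 50], [0.02, -0.4, 0, 0, 0, -0.004, 50], [0.024, -0.5, 0, 0, 0, -0.004, 50], [0.024, -0.57, 0, 0, 0, -0.004, 50], [0.024, -0.57, 0.1, 0, 0, -0.004, 50], [0.024, -0.57, 0.2, 0, 0, -0.004, 50], [0.024, -0.57, 0.23, 0, 0, -0.004, 50], [0.024, -0.57, 0.23, 0, 0, -0.004, 50], [0.024, -0.57, 0.23, 0, 0, -0.004, 50], [0.024, -0.57, 0.23, 0, 0, -0.004, 50]]}}

```text
time: 37.38
tool_pos: [0.5037, 0.222, 0.0735]
ee_rot: [3.141, -0.0, 0.052]
wrist_force: [0.0, 0.1, -2.2]
width: 0.06
finger_force: 30.0
```

Run:
```python
from h import *
go(.5018,.2236,.0645,.0555)
```

```text
t 37.38 pos [0.5037 0.222  0.0735] rpy [ 3.141 -0.     0.052] shift [-0.018 -0.017  0.09 ] turn [ 0.    -0.    -0.002]
```

>>> {"name": "servo_tool", "arguments": {"plan": [[-0.018, -0.017, 0, 0, 0, -0.002, 50], [-0.018, -0.017, 0, 0, 0, -0.002, 50], [-0.018, -0.017, 0.03, 0, 0, -0.002, 50], [-0.018, -0.017, 0.06, 0, 0, -0.002, 50], [-0.018, -0.017, 0.075, 0, 0, -0.002, 50], [-0.018, -0.017, 0.075, 0, 0, -0.002, 50], [-0.018, -0.017, 0.075, 0, 0, -0.002, 50]]}}

```text
time: 37.97
tool_pos: [0.5014, 0.2239, 0.0656]
ee_rot: [3.141, 0.001, 0.056]
wrist_force: [0.7, -0.2, -2.4]
width: 0.0596
finger_force: 30.0
```

Run:
```python
from h import *
go(.5018,.2236,.0642,.0555)
```

```text
t 37.97 pos [0.5014 0.2239 0.0656] rpy [3.141e+00 1.000e-03 5.600e-02] shift [0.004 0.003 0.014] turn [0. 0. 0.]
```

Final millimetre down, then release and lift away.

>>> {"name": "servo_tool", "arguments": {"plan": [[0.004, 0.003, 0.01, 0, 0, 0, 50], [0.004, 0.003, 0.015, 0, 0, 0, 50], [0.004, 0.003, 0.015, 0, 0, 0, 50], [0.004, 0.003, 0.015, 0, 0, 0, 90], [0.004, 0.003, 0.015, 0, 0, 0, 90], [0.004, 0.003, 0.015, 0, 0, 0, 90], [0.004, 0.003, 0.015, 0, 0, 0, 90], [0.004, 0.003, 0.015, 0, 0, 0, 90], [0.004, 0.003, 0.015, 0, 0, 0, 90], [0.004, 0.003, 0.015, 0, 0, 0, 90], [0.004, 0.003, 0.015, 0, 0, 0, 90], [0.004, 0.003, 0.015, 0, 0, 0, 90]]}}

```text
time: 38.97
tool_pos: [0.502, 0.2237, 0.0644]
ee_rot: [3.141, -0.0, 0.056]
wrist_force: [0.1, 0.4, 0.3]
width: 0.0901
finger_force: 0.0
```

>>> {"name": "servo_tool", "arguments": {"plan": [[0, 0, -0.15, 0, 0, 0, 90], [0, 0, -0.4, 0, 0, 0, 94], [0, 0, -0.7, 0, 0, 0, 94], [0, 0, -1, 0, 0, 0, 94], [0, 0, -1, 0, 0, 0, 94]]}}

```text
time: 39.38
tool_pos: [0.5055, 0.2249, 0.1721]
ee_rot: [-3.138, -0.013, 0.056]
wrist_force: [0.0, 0.2, 1.0]
width: 0.0941
finger_force: 0.0
```

>>> {"name": "servo_tool", "arguments": {"plan": [[-0.3, 0.3, -0.3, 0, 0, 0, 94], [-0.6, 0.5, -0.6, 0, 0, 0, 94], [-0.8, 0.6, -0.8, 0, 0, 0, 94], [-0.8, 0.6, -0.8, 0, 0, 0, 94], [-0.8, 0.6, -0.8, 0, 0, 0, 94], [-0.8, 0.6, -0.8, 0, 0, 0, 94]]}}

```text
time: 39.88
tool_pos: [0.4257, 0.1595, 0.2438]
ee_rot: [-3.141, -0.0, 0.056]
wrist_force: [-0.2, -0.1, 0.0]
width: 0.0937
finger_force: 0.0
```

Run:
```python
from h import *
o=robot.get_obs(); print(o['tool_pos'])
snap('wrist','w14.png'); snap('top','top14.png');
a=cv2.imread('pics/top14.png')[110:290,100:500]; b=cv2.imread('pics/w14.png')[:250,150:550]
cv2.imwrite('pics/c14.png',np.vstack([cv2.resize(a,(640,288),interpolation=3),cv2.resize(b,(640,310),interpolation=3)[:,:][:310]]))
for t in ['plug1','scraper','mat','puller']:print(t,[(np.round(d['extent']),round(d['conf'],2)) for d in robot.find_in(t,'top')][:5])
```

```text
[0.42565701 0.15948849 0.24379535]
plug1 [(array([330., 232.,  13.,  16.]), 0.64), (array([326., 246.,  12.,  15.]), 0.47), (array([209., 157.,  16.,  27.]), 0.21)]
scraper [(array([286., 162.,  29.,  44.]), 0.55)]
mat [(array([278., 167.,  67.,  45.]), 0.92)]
puller [(array([372., 170.,  23.,  29.]), 0.7), (array([329., 220.,  10.,   4.]), 0.57)]
```

View pics/c14.png

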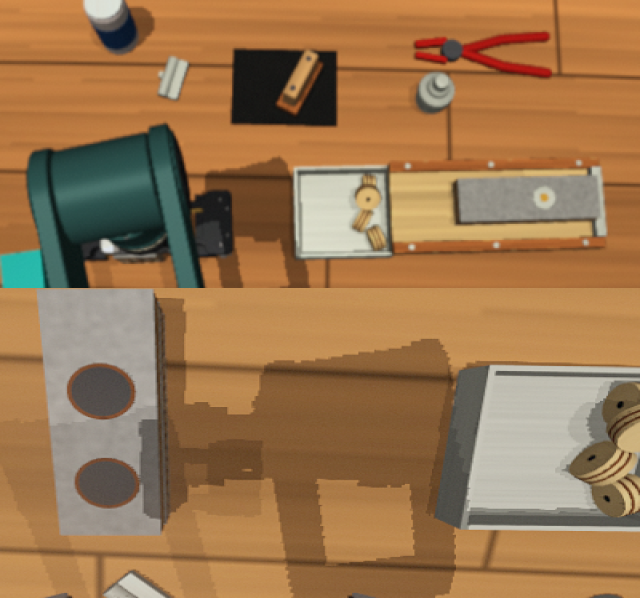

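The stack is flush and square, the lock section is against the stop, all four plugs are in the tray, the scraper is on its mat, and the bystanders are unmoved. Handing in.

```bash
python3 -c "
from bench import robot
print(robot.close_job())"
```

```text
the job is handed in; nothing more can be done
None
```

The job is handed in, with no verdict returned: in the final pictures all four plugs are in the catch tray, the scraper stands on its mat, the lock section is pushed against the end stop, and the drilled section sits squarely on the base (there was no short section in this start).

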